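# Cover the washed mixing bowls

## Robot

A 6-joint arm with a two-finger parallel gripper is mounted at the origin on the work surface. World frame = base frame: x ahead of the robot, y to its left, z up, the work surface at z = 0. Lengths are in m, angles in degrees, forces in N, time in s.
With the tool pointing down it reaches from about 0.35 to 0.975 m from the base axis. Payload 17.4 kg.
Tool frame: the origin (TCP) lies where the fingers leave the gripper's body, on its centre line; the fingertips stand 73 mm ahead of it and the grasp point (between the pads) lies 54 mm ahead of it (env.grasp_offset is the distance from the TCP to the grasp point, in m); z points along the fingers, y is the direction in which the jaws open and shut (so a half turn about z gives the same grasp; the last joint's range is limited). The gripper opens to 85 mm and grips with 20 to 120 N. Pads are 22 mm wide; open, the fingers measure 114 mm over their backs; the gripper's body (76 mm by 85 mm) begins 54 mm behind the grasp point. The pads swing forward as they close: fully open they stand 13 mm farther back than shut.
Start: joints at [-79.057, 6.646, 82.598, -0, 90.757, -2.166], TCP at [0.153, -0.657, 0.304] pointing down, gripper open.
Joint ranges: [-162.19, 162.19], [-47.58, 125.68], [4.15, 143.07], [-65.23, 245.23], [0.69, 171.88], [-170.13, 170.13]. Speed limits (degrees/s): [108.29, 108.29, 127.2, 180, 180, 180].

## Interface

Orientations are given as [roll, pitch, yaw] about the fixed x, y, z axes, in that order (R = Rz(yaw) Ry(pitch) Rx(roll)).
In Python, from workcell import env gives the robot as it stands.
- The arm moves only by the shell command python3 -m inch 'ROWS' [FORCE]. ROWS is JSON, one flat list of numbers, 5 for each row, row after row: the closure, from 0 (fully open) to 1 (shut), then the shift along the tool's x, y, z in units of 30 mm (1.0 is 30 mm), then the turn about the tool's z in rad. In form: [fingers, dx, dy, dz, twist, fingers, dx, dy, dz, twist, ...]. A call has 1 to 12 rows; each row shifts and turns the commanded pose from where the row before left it, along the tool's axes as they then stand; what a row does not reach is not made up. A row lasts 1/12 s, in which the tool goes at most 41.7 mm and 7.16 degrees, less where a joint would pass 70% of its speed; a pose out of reach is approached as far as the arm can. A call is refused whole if a number of a shift passes 1 or a number of a turn 0.125, either way. A call with a gripper value outside its range is refused whole. The fingers move at their own pace and stop on an object; FORCE is the grip in N (left out, the last holds). Time passes only in rows, so rows that do not move let the fingers close. It gives the time, the measured TCP pose, the force and the opening at its end, in the units of the state.
- env.get_obs(): the state, without advancing time (a new reading comes with each control period).
- env.capture(name): name is "scene" or "top" or "wrist"; returns a dict with "frame" (480x640x3 uint8, red, green, blue), "K" (3x3 intrinsics, pixels), "D" ([k1, k2, p1, p2, k3] as OpenCV has them; the pictures are not rectified), "R" (3x3) and "t" (3): a world point X has camera coordinates R X + t. Camera axes: x right, y down, z forward; pixel columns grow to the right and rows downward; lengths in m; the calibration is good to about 2 mm. A picture is of the moment at which its call begins. There is no depth.
- env.finish_job(): hands the job in, once; it reports no verdict.
The state is a dict: "clock": time; "joints": joint angles; "qvel": joint speeds; "joint_efforts": joint torques, N m; "eef_pos": TCP position; "tcp_rot": TCP orientation; "wrist_force": force on the tool from outside, world axes, zero at the start; "ft_torque": the same for the moment, N m; "grip_width": opening from 0.0 (shut) to 1.0 (fully open).
Only numpy, scipy, OpenCV 4.12 (cv2) and the standard library are available. Lean on these libraries where they do the work, as an engineer would, in place of code of your own. Each camera call takes 0.05 s, during which the arm holds its last target.

## Task

The four steel mixing bowls of the tester have been washed: cover them against dust by putting every lid, knob up, on the bowl it fits in shape and size, so that it lies flat on the rim, centred, with its sides in line with the bowl's. Set the lids down gently rather than dropping them, leave the bowls standing where they are, and do not disturb the flask or the clamp screw.

Things in the scene. Friction and masses are not known exactly. Their poses are not given: they have to be found in the camera images.
- large_round_bowl: Large round mixing bowl, 88 mm outside diameter, 60 mm high, mouth 82 mm across. Plain stainless steel, open at the top, walls 3 mm, floor 4 to 5 mm thick, standing loose on the bench. Origin: centre of its underside. z up; yaw does not matter. About 0.45 kg.
- small_round_bowl: Small round mixing bowl, 58 mm outside diameter, 50 mm high, mouth 52 mm across. Plain stainless steel, open at the top, walls 3 mm, floor 4 to 5 mm thick, standing loose on the bench. Origin: centre of its underside. z up; yaw does not matter. About 0.45 kg.
- square_bowl: Square mixing bowl, 68 x 68 mm outside, 55 mm high, mouth 62 x 62 mm. Plain stainless steel, open at the top, walls 3 mm, floor 4 to 5 mm thick, standing loose on the bench. Origin: centre of its underside. z up; x, y along its sides (fits by quarter turns). About 0.45 kg.
- oblong_bowl: Oblong mixing bowl, 98 mm (x) by 58 mm (y) outside, 45 mm high, mouth 92 x 52 mm. Plain stainless steel, open at the top, walls 3 mm, floor 4 to 5 mm thick, standing loose on the bench. Origin: centre of its underside. z up; x along its long side (fits by half turns). About 0.45 kg.
- large_round_lid: Large round steel lid, 4 mm plate, 104 mm in diameter. Under it a 6 mm deep plug, 66 mm diameter (8 mm play in its bowl); above, on a stem, a black cylinder knob, 24 mm diameter, 22 to 44 mm above the origin: grip it from above. Origin: centre of the plug's underside (on the bench at the start; 54 mm above the bowl's origin when seated). z up; yaw does not matter. 0.16 kg.
- small_round_lid: Small round steel lid, 4 mm plate, 74 mm in diameter. Under it a 6 mm deep plug, 36 mm diameter (8 mm play in its bowl); above, on a stem, a black cylinder knob, 24 mm diameter, 22 to 44 mm above the origin: grip it from above. Origin: centre of the plug's underside (on the bench at the start; 44 mm above the bowl's origin when seated). z up; yaw does not matter. 0.16 kg.
- square_lid: Square steel lid, 4 mm plate, 84 x 84 mm. Under it a 6 mm deep plug, 46 x 46 mm (8 mm play in its bowl); above, on a stem, a black cylinder knob, 24 mm diameter, 22 to 44 mm above the origin: grip it from above. Origin: centre of the plug's underside (on the bench at the start; 49 mm above the bowl's origin when seated). z up; x, y along its sides (fits by quarter turns). 0.16 kg.
- oblong_lid: Oblong steel lid, 4 mm plate, 114 mm (x) by 74 mm (y). Under it a 6 mm deep plug, 76 x 36 mm (8 mm play in its bowl); above, on a stem, a black cylinder knob, 24 mm diameter, 22 to 44 mm above the origin: grip it from above. Origin: centre of the plug's underside (on the bench at the start; 39 mm above the bowl's origin when seated). z up; x along its long side (fits by half turns). 0.16 kg.
- flask: Bystander: conical glass flask with a dark rubber stopper, 76 mm across the base, 118 mm high. Not part of the job. Origin: centre of its underside, z up.
- clamp_screw: Bystander: spare clamp screw standing on its dark 44 mm foot disc, a thin stem with a black ball (34 mm diameter) on top, 67 mm high. It is no lid, not part of the job. Origin: centre of its underside, z up.

How it is judged:
By the outcome, as a careful person would: the job done as asked, in the order asked, and still so for the second after the job is handed in, with the robot touching nothing.
It also fails if it takes over 112 s, if anything falls off the work surface, if the arm or the gripper's body presses on something with over 40 N, if the wrist force passes 120 N, or if a joint passes its speed limit or range.

## Working session

There is one attempt and no reset: what is moved stays moved. The work goes in short steps, Python scripts to look and compute and a shell command to move; the robot and the scene stay as the last step left them, time stands still between calls to the robot, and variables do not carry over. Pictures are saved under pics/ and viewed, and the job is handed in when it is done.

```bash
ls; mkdir -p pics; python3 - <<'E'
from workcell import env
import cv2
o=env.get_obs(); print(o)
for n in("scene","top","wrist"):
    c=env.capture(n); cv2.imwrite(f"pics/{n}0.png",c["frame"][:,:,::-1]); print(n,c["K"],c["D"],c["R"],c["t"])
E
```

```text
pics
{'clock': 0.0, 'joints': array([-7.90546998e+01,  6.67482947e+00,  8.26352769e+01, -3.21272160e-06,
        9.07556497e+01, -2.16722502e+00]), 'qvel': array([-0.01584638, -0.10929415, -0.02431579,  0.0009402 , -0.08487502,
        0.05536726]), 'joint_efforts': array([-1.20507211e-03, -7.31990433e+01, -6.32494140e+01, -3.34679271e-05,
        6.25214539e-03, -2.28079699e-05]), 'eef_pos': array([ 0.15308923, -0.6573088 ,  0.30315891]), 'tcp_rot': array([-1.79934291e+02, -2.48343506e-03,  1.31125237e+01]), 'wrist_force': array([ 0.49874578, -0.33988237,  0.09690873]), 'ft_torque': array([-0.02466539,  0.00206192,  0.02140135]), 'grip_width': 1.0002980443607288}
scene [[434.23645606   0.         320.42707821]
 [  0.         434.23645606 237.82857695]
 [  0.           0.           1.        ]] [-0.0008483  0.         0.         0.         0.       ] [[-0.79575022  0.6055751  -0.007771  ]
 [ 0.52443534  0.68259825 -0.50894716]
 [-0.30290126 -0.40907019 -0.86076269]] [ 0.41013704 -0.24108002  1.08180207]
top [[467.54761732   0.         320.70976816]
 [  0.         467.54761732 242.54361739]
 [  0.           0.           1.        ]] [-0.00788974  0.          0.          0.          0.        ] [[ 0.01266834 -0.99990704  0.00504176]
 [-0.99153258 -0.01321361 -0.12918417]
 [ 0.12923878 -0.00336252 -0.9916078 ]] [-0.02327384  0.52531537  1.10101619]
wrist [[352.31028666   0.         314.23271577]
 [  0.         352.31028666 231.36475417]
 [  0.           0.           1.        ]] [-0.03497383  0.          0.          0.          0.        ] [[ 0.22758446 -0.97375708 -0.00157132]
 [-0.92491923 -0.21667425  0.31237267]
 [-0.30451556 -0.06963782 -0.94995834]] [-0.67363495 -0.04204696  0.38171312]
```

View pics/top0.png

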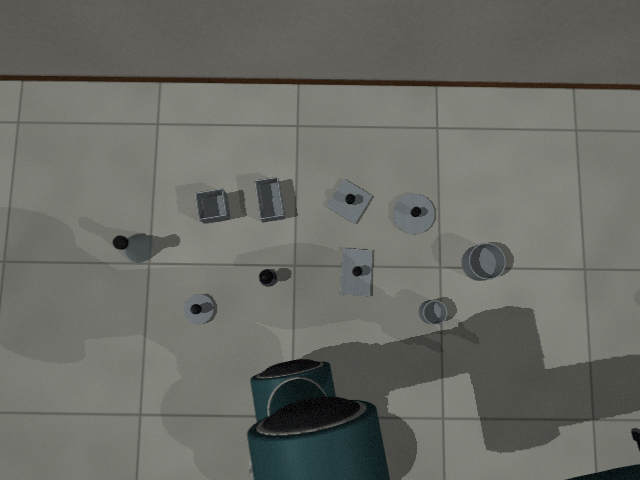

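View pics/scene0.png

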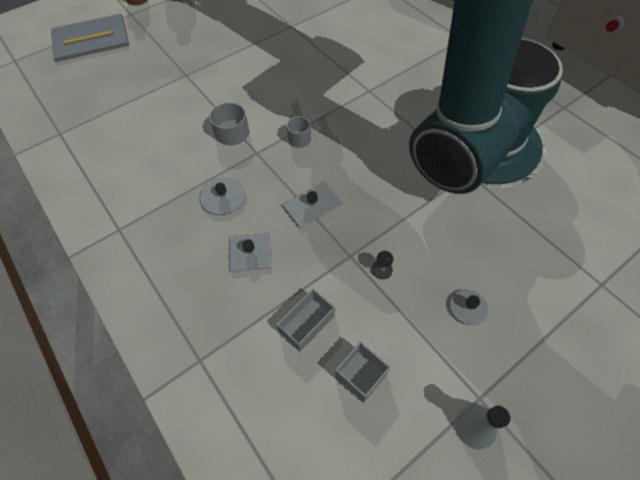

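The top view shows:
- **Bowls:** square (212,205), oblong (270,200), large round (485,261) and small round (433,311).
- **Lids:** square (349,200), large round (414,213), oblong (358,271) and small round (200,308).
- **Bystanders:** clamp screw (268,278) and flask (140,247).

Next I'll zoom in to segment them.

```bash
python3 - <<'E'
import cv2,numpy as np
im=cv2.imread("pics/top0.png")
P=[(212,205),(270,200),(485,261),(433,311),(349,200),(414,213),(358,271),(200,308)]
T=[]
for x,y in P:
    c=im[y-32:y+32,x-32:x+32]; c=np.clip(c.astype(float)*1.4,0,255).astype(np.uint8)
    T.append(cv2.resize(c,(200,200),interpolation=cv2.INTER_NEAREST))
cv2.imwrite("pics/crops.png",np.vstack([np.hstack(T[:4]),np.hstack(T[4:])]))
for x,y in P: print(im[y,x], im[y,x-14:x+15:2].tolist())
E
```

```text
[62 61 55] [[63, 61, 58], [62, 61, 56], [65, 64, 59], [63, 61, 58], [61, 61, 57], [59, 59, 57], [58, 57, 53], [62, 61, 55], [59, 58, 54], [64, 60, 56], [100, 98, 92], [111, 109, 103], [110, 106, 100], [121, 117, 110], [59, 57, 54]]
[64 61 57] [[117, 122, 121], [88, 88, 82], [69, 67, 66], [68, 64, 60], [59, 54, 51], [61, 59, 57], [58, 59, 53], [64, 61, 57], [101, 97, 94], [110, 108, 102], [111, 109, 102], [108, 105, 100], [122, 117, 112], [67, 70, 67], [76, 81, 81]]
[106 102  97] [[58, 58, 54], [63, 60, 58], [65, 64, 59], [64, 62, 56], [64, 62, 60], [106, 103, 98], [106, 105, 99], [106, 102, 97], [104, 102, 97], [105, 103, 96], [108, 105, 98], [107, 102, 97], [104, 99, 96], [82, 82, 77], [82, 79, 76]]
[63 59 57] [[86, 86, 80], [82, 79, 75], [113, 109, 103], [68, 65, 62], [60, 58, 51], [65, 65, 60], [64, 62, 60], [63, 59, 57], [111, 109, 102], [111, 108, 100], [105, 102, 97], [78, 76, 73], [82, 80, 75], [83, 80, 77], [92, 91, 90]]
[ 8 12  0] [[120, 117, 111], [108, 105, 97], [107, 101, 97], [108, 105, 99], [107, 104, 99], [60, 61, 55], [40, 38, 36], [8, 12, 0], [26, 24, 20], [15, 11, 18], [64, 63, 59], [74, 72, 66], [75, 73, 69], [72, 71, 66], [106, 102, 97]]
[17 11 17] [[115, 112, 108], [106, 102, 97], [109, 105, 99], [107, 106, 101], [109, 106, 98], [74, 71, 66], [3, 5, 2], [17, 11, 17], [15, 18, 15], [17, 12, 15], [17, 13, 14], [73, 70, 65], [68, 68, 63], [67, 67, 61], [115, 112, 108]]
[20 19 19] [[111, 108, 101], [111, 104, 101], [109, 105, 100], [115, 113, 109], [53, 53, 48], [22, 19, 17], [24, 20, 22], [20, 19, 19], [2, 0, 6], [54, 53, 50], [73, 71, 66], [76, 72, 68], [74, 73, 70], [110, 108, 99], [72, 76, 75]]
[15  6  9] [[121, 118, 112], [119, 115, 110], [85, 80, 78], [38, 35, 32], [24, 26, 20], [19, 17, 14], [20, 17, 11], [15, 6, 9], [57, 57, 52], [62, 62, 58], [60, 60, 57], [67, 65, 63], [61, 57, 57], [61, 61, 58], [60, 65, 61]]
```

View pics/crops.png

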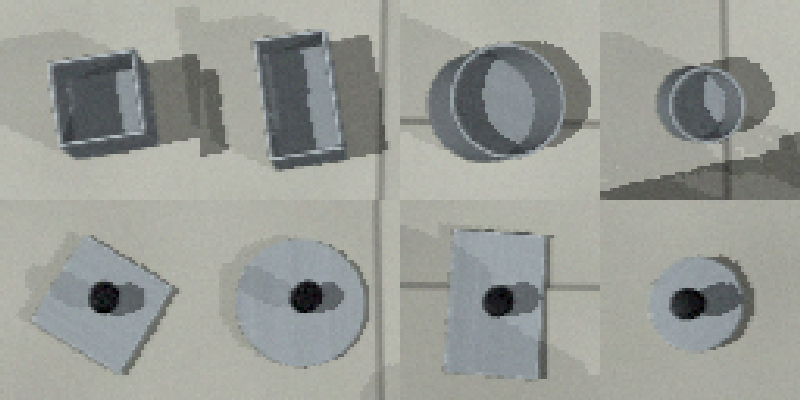

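View pics/wrist0.png

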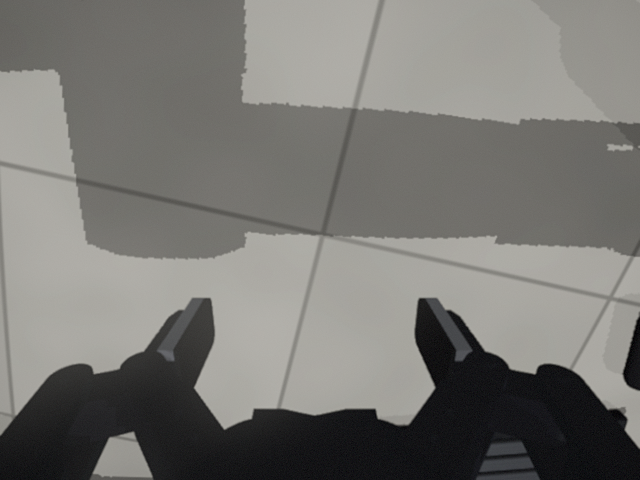

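The crops separate cleanly: the steel is bluish against the bench and the knobs are black. I'll compute coarse positions from the top and scene views.

```bash
cat > h.py <<'E'
import numpy as np,cv2
from workcell import env
def ray(c,uv,z):
    uv=np.atleast_2d(np.asarray(uv,float)); p=cv2.undistortPoints(uv[:,None],c["K"],np.array(c["D"]))[:,0]
    R=np.array(c["R"]);t=np.array(c["t"]); C=-R.T@t
    d=np.c_[p,np.ones(len(p))]@R
    return (C+d*((z-C[2])/d[:,2])[:,None])[:,:2]
def proj(c,X):
    R=np.array(c["R"]); r=cv2.Rodrigues(R)[0]
    return cv2.projectPoints(np.atleast_2d(np.asarray(X,float)),r,np.array(c["t"],float),c["K"],np.array(c["D"]))[0][:,0]
def cam(c): return -np.array(c["R"]).T@np.array(c["t"])
def steel(f,th=4,k=1.0):
    g=cv2.GaussianBlur(f.astype(np.float32),(0,0),k)
    return ((2*g[:,:,2]-g[:,:,1]-g[:,:,0])>th).astype(np.uint8)
def knob(f,th=40):
    return (cv2.GaussianBlur(f,(0,0),0.6).max(2)<th).astype(np.uint8)
E
python3 - <<'E'
from h import *
c=env.capture("top"); f=c["frame"]; print("cam",cam(c))
for n,m in(("steel",steel(f)),("knob",knob(f))):
    cs,_=cv2.findContours(m,cv2.RETR_EXTERNAL,cv2.CHAIN_APPROX_NONE)
    for k in cs:
        a=cv2.contourArea(k)
        if (n=="steel" and a<250) or (n=="knob" and not 80<a<1000): continue
        (x,y),w,an=cv2.minAreaRect(k)
        M=cv2.moments(k); ce=(M["m10"]/M["m00"],M["m01"]/M["m00"])
        for z in ((0.01,.05) if n=="steel" else (.044,)):
            q=ray(c,k[:,0,:].astype(float),z).astype(np.float32)
            r=cv2.minAreaRect(q*1000); 
            print(n,a,np.round(ce),z,"cent",np.round(ray(c,ce,z)[0],4),"rect",np.round(np.r_[r[0],r[1],r[2]],1))
E
```

```text
cam [ 0.37886815 -0.01262817  1.15975602]
steel 507.0 [616. 474.] 0.01 cent [-0.0104 -0.716 ] rect [-5.700e+00 -6.948e+02  3.130e+01  1.561e+02  4.000e-01]
steel 507.0 [616. 474.] 0.05 cent [ 0.0031 -0.6915] rect [ 7.700e+00 -6.711e+02  3.020e+01  1.507e+02  4.000e-01]
steel 9615.5 [313. 435.] 0.01 cent [ 0.0706 -0.0051] rect [106.1 -14.9 266.7 333.2   0.6]
steel 9615.5 [313. 435.] 0.05 cent [ 0.0814 -0.0054] rect [115.6 -14.8 257.4 321.7   0.6]
steel 476.5 [433. 312.] 0.01 cent [ 0.3619 -0.2924] rect [ 361.7 -292.4   53.1   64.     0.7]
steel 476.5 [433. 312.] 0.05 cent [ 0.3625 -0.2827] rect [ 362.3 -282.6   51.2   61.8    0.7]
steel 648.0 [198. 309.] 0.01 cent [0.3623 0.2792] rect [363.  278.8  69.7  70.8  46.8]
steel 648.0 [198. 309.] 0.05 cent [0.3629 0.269 ] rect [363.6 268.7  67.3  68.3  46.8]
steel 1249.0 [356. 272.] 0.01 cent [ 0.4575 -0.1045] rect [ 457.9 -104.5   72.2  111.5   86.3]
steel 1249.0 [356. 272.] 0.05 cent [ 0.4547 -0.1013] rect [ 455.1 -101.3   69.7  107.6   86.3]
steel 1185.5 [484. 261.] 0.01 cent [ 0.4868 -0.42  ] rect [ 486.5 -419.2   87.3  106.5   16.6]
ste
[... 656 characters left out ...]
01 cent [ 0.6351 -0.0868] rect [635.4 -86.9  81.9  82.2  58.9]
steel 988.5 [349. 201.] 0.05 cent [ 0.6262 -0.0842] rect [626.5 -84.3  79.1  79.3  58.9]
steel 883.5 [269. 199.] 0.01 cent [0.637  0.1134] rect [637.4 113.5 105.1  58.8  10.6]
steel 883.5 [269. 199.] 0.05 cent [0.6281 0.109 ] rect [628.4 109.2 101.5  56.7  10.6]
knob 523.0 [616. 474.] 0.044 cent [ 0.0013 -0.6949] rect [ 5.600e+00 -6.700e+02  3.040e+01  1.607e+02  4.000e-01]
knob 501.5 [290. 367.] 0.044 cent [0.2314 0.0511] rect [231.3  54.1  26.8 142.3  11.7]
knob 155.0 [267. 276.] 0.044 cent [0.4411 0.1103] rect [441.  108.2  31.   38.3   0.8]
knob 134.5 [120. 242.] 0.044 cent [0.5188 0.4652] rect [519.2 465.1  29.1  36.1   0.8]
```

Sizes check out against the spec, so I'll move on. I'll go to yaw 0 and put the wrist camera over the large bowl.

```bash
python3 -m inch '[0,0,0,0,0.1145, 0,0,0,0,0.1145, 0,0.9,-0.9,0,0, 0,0.9,-0.9,0,0, 0,0.9,-0.9,0,0, 0,0.9,-0.9,0,0, 0,0.9,-0.9,0,0, 0,0.9,-0.9,0,0, 0,0.9,-0.9,0,0, 0,0.9,-0.9,0,0, 0,0.9,-0.9,0,0, 0,0,0,0,0]'
cat > look.py <<'E'
import sys
from h import *
n=sys.argv[1]
c=env.capture("wrist"); f=c["frame"]; o=env.get_obs()
print("clock",o["clock"],"tcp",np.round(o["eef_pos"],4),np.round(o["tcp_rot"],2),"cam",np.round(cam(c),4))
import pickle; pickle.dump((c,o),open(f"pics/{n}.pkl","wb"))
cv2.imwrite(f"pics/{n}.png",f[:,:,::-1])
E
python3 look.py w1
```

```text
clock: 1.2
eef_pos: [0.3995, -0.4106, 0.304]
tcp_rot: [-179.9, -0.1, 0.2]
wrist_force: [0.1, -1.2, -0.3]
grip_width: 1.002
clock 1.25 tcp [ 0.398  -0.4123  0.304 ] [-1.7999e+02 -2.0000e-02  2.1000e-01] cam [ 0.4791 -0.4096  0.3756]
```

View pics/w1.png

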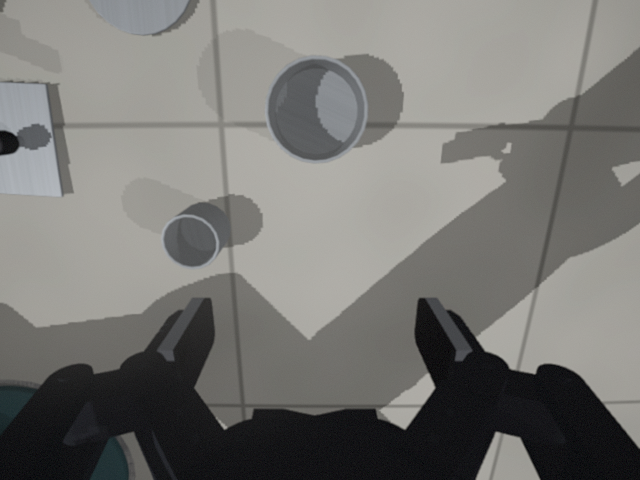

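The wrist view shows the large bowl's rim near (317,108) and the small bowl's rim near (191,241). Next I'll look at the small bowl.

```bash
python3 -m inch '[0,-0.75,-0.85,0,0, 0,-0.75,-0.85,0,0, 0,-0.75,-0.85,0,0, 0,-0.75,-0.85,0,0, 0,-0.75,-0.85,0,0, 0,0,0,0,0,0,0,0,0,0]'
python3 look.py w2
cat > rnd.py <<'E'
import sys,pickle
from h import *
n,z=sys.argv[1],float(sys.argv[2]); c,o=pickle.load(open(f"pics/{n}.pkl","rb")); m=steel(c["frame"])
m=cv2.morphologyEx(m,cv2.MORPH_CLOSE,np.ones((7,7),np.uint8))
cs,_=cv2.findContours(m,cv2.RETR_EXTERNAL,cv2.CHAIN_APPROX_NONE)
for k in cs:
    if cv2.contourArea(k)<1500: continue
    q=ray(c,k[:,0].astype(float),z)*1000
    e=cv2.fitEllipse(q.astype(np.float32)); r=cv2.minAreaRect(q.astype(np.float32)); (cx,cy),rad=cv2.minEnclosingCircle(q.astype(np.float32))
    print(np.round(k[:,0].mean(0)),"ell",np.round(np.r_[e[0],e[1]],1),"rect",np.round(np.r_[r[0],r[1],r[2]],1))
E
python3 rnd.py w1 .06; echo; python3 rnd.py w2 .05
```

```text
clock: 1.83
eef_pos: [0.2827, -0.2866, 0.3047]
tcp_rot: [179.9, -0.1, -0.0]
wrist_force: [0.3, -0.8, -0.4]
grip_width: 1.001
clock 1.8833 tcp [ 0.2833 -0.2872  0.3044] [ 1.7993e+02 -6.0000e-02 -5.0000e-02] cam [ 0.3622 -0.2858  0.3763]
[305. 429.] ell [ 131.4 -430.7  263.8  743.6] rect [ 1.688e+02 -4.174e+02  2.699e+02  8.382e+02  3.000e-01]
[195. 238.] ell [ 366.2 -294.2   52.7   64.7] rect [ 364.8 -294.9   61.7   56.1   82. ]
[ 27. 141.] ell [ 453.7 -151.8   58.5  121. ] rect [ 459.5 -148.7   60.5   99.    85.7]
[316. 109.] ell [ 483.5 -410.8   85.7   86.3] rect [ 483.7 -410.9   86.    86.4   45. ]
[140.  12.] ell [ 557.7 -270.    25.6   83.8] rect [ 555.7 -269.4   79.    24.7   89. ]

[308. 418.] ell [  18.  -264.7  275.1  858.4] rect [  41.9 -295.7  866.3  279.1   89.8]
[315. 116.] ell [ 361.6 -287.    55.6   56.1] rect [ 361.6 -287.1   55.    56.7    0. ]
[455.  10.] ell [ 445.2 -397.4   23.1   87.4] rect [ 443.3 -403.2   22.4   83.6    1. ]
[120.  37.] ell [ 426.1 -123.    69.2   77.1] rect [ 426.4 -122.8   66.2   60.2   86.7]
```

View pics/w2.png

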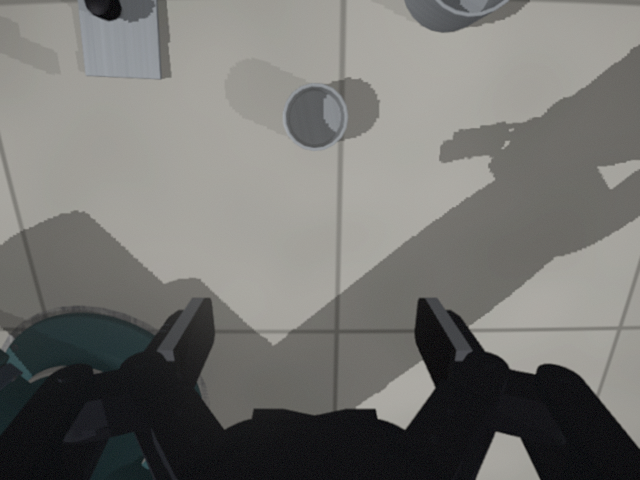

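The small bowl reads (0.3616, -0.287). I'll go to the large lid next.

```bash
python3 -m inch '[0,1,-0.16,0,0,0,1,-0.16,0,0,0,1,-0.16,0,0,0,1,-0.16,0,0,0,1,-0.16,0,0,0,1,-0.16,0,0,0,1,-0.16,0,0,0,1,-0.16,0,0, 0,0,0,0,0,0,0,0,0,0]'
python3 look.py w3;python3 rnd.py w3 .01
cat > kn.py <<'E'
import sys,pickle
from h import *
n,z=sys.argv[1],float(sys.argv[2]); c,o=pickle.load(open(f"pics/{n}.pkl","rb"));
f=c["frame"]; m=knob(f,45); m[300:]=0
cs,_=cv2.findContours(m,cv2.RETR_EXTERNAL,cv2.CHAIN_APPROX_NONE)
for k in cs:
    if cv2.contourArea(k)<200: continue
    q=(ray(c,k[:,0].astype(float),z)*1000).astype(np.float32); e=cv2.fitEllipse(q)
    print("knob",k[:,0].mean(0).round(),np.round(np.r_[e[0],e[1],e[2]],1))
E
python3 kn.py w3 .044
```

```text
clock: 2.72
eef_pos: [0.5252, -0.249, 0.302]
tcp_rot: [-179.9, 0.2, 0.1]
wrist_force: [0.3, 0.4, 0.7]
grip_width: 0.998
clock 2.7667 tcp [ 0.5243 -0.2491  0.3025] [-1.7995e+02  1.3000e-01  1.0000e-02] cam [ 0.6051 -0.2483  0.3732]
[348. 339.] ell [ 343.7 -289.9   61.8   94.6] rect [ 345.3 -292.    92.    61.7    0.7]
[334. 436.] ell [ 205.2 -277.7  295.9  857.6] rect [ 245.9 -278.2  926.3  311.8   90. ]
[186. 256.] ell [ 456.7 -104.1   83.7  136.3] rect [ 447.8 -103.7   73.8  131.7   86.6]
[476. 240.] ell [ 471.  -427.1   98.6  129.7] rect [ 474.3 -428.3  126.6  100.4   39.5]
[315. 112.] ell [ 605.3 -248.1  101.8  102.3] rect [ 605.2 -248.4  102.3  102.5   87.7]
[147.  81.] ell [635.  -86.1  97.5  98.2] rect [634.9 -86.2  84.   83.7  59. ]
knob [137.  79.] [634.3 -90.8  18.7  26.  165.7]
```

View pics/w3.png

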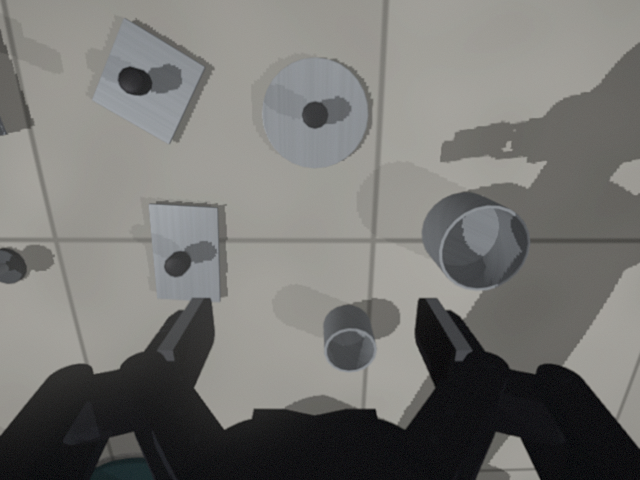

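The square lid reads (0.635, -0.086) at yaw 59, and the large lid (0.605, -0.248). I'll descend and grasp the large lid.

```bash
python3 -m inch '[0,0.9,-0.03,0.8,0, 0,0.9,0,0.8,0, 0,0.9,0,0.8,0, 0,0,0,0.8,0, 0,0,0,0.8,0, 0,0,0,0.8,0, 0,0,0,0.8,0, 0,0,0,0.7,0, 0,0,0,0.5,0, 0,0,0,0.28,0, 0,0,0,0,0]' && python3 look.py g1
```

```text
clock: 3.68
eef_pos: [0.6038, -0.2479, 0.0898]
tcp_rot: [-179.9, 0.1, -0.0]
wrist_force: [0.0, -0.8, 0.2]
grip_width: 1.0
clock 3.7333 tcp [ 0.6044 -0.2481  0.0914] [-1.7998e+02  4.0000e-02 -4.0000e-02] cam [ 0.6836 -0.2474  0.1612]
```

View pics/g1.png

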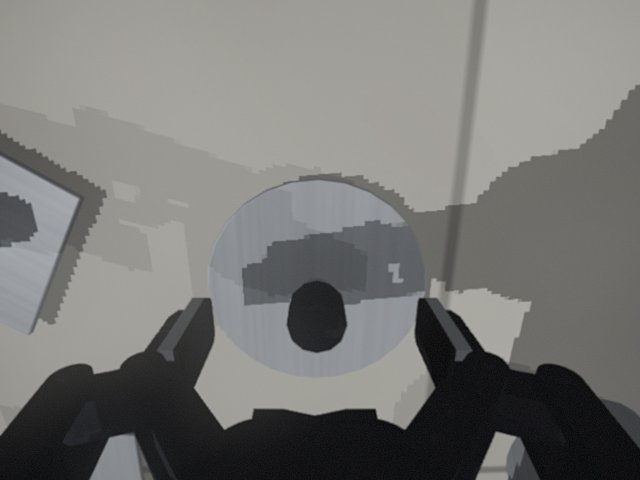

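The knob at (317,315) is centred between the fingers, so I'll close.

```bash
python3 -m inch '[1,0,0,0,0,1,0,0,0,0,1,0,0,0,0,1,0,0,0,0,1,0,0,0,0,1,0,0,0,0,1,0,0,0,0,1,0,0,0,0]' 60 && python3 -m inch '[1,0,0,-0.2,0,1,0,0,-0.5,0,1,0,0,-0.6,0,1,0,0,-0.6,0,1,0,0,-0.6,0,1,0,0,-0.6,0,1,0,0,-0.6,0,1,0,0,0,0]'
```

```text
clock: 4.4
eef_pos: [0.6049, -0.2478, 0.0923]
tcp_rot: [180.0, -0.1, -0.0]
wrist_force: [-0.3, 0.2, 5.7]
grip_width: 0.255
clock: 5.07
eef_pos: [0.6055, -0.2481, 0.2078]
tcp_rot: [179.9, -0.3, -0.0]
wrist_force: [-0.6, 0.4, -0.7]
grip_width: 0.264
```

```bash
python3 look.py g2; python3 rnd.py g2 .127
```

```text
clock 5.1167 tcp [ 0.6052 -0.248   0.2054] [ 1.7991e+02 -2.0000e-01 -1.0000e-02] cam [ 0.6848 -0.2472  0.2797]
[160. 423.] ell [ 511.5 -153.9   36.7  143.6] rect [ 511.  -156.5   40.8  143.5   43.1]
[150. 342.] ell [ 574.5 -161.6   30.4   51.9] rect [ 568.7 -167.2   42.1   39.1   86.9]
[365. 383.] ell [ 542.5 -291.2  184.3  253.3] rect [ 565.5 -308.5  285.9  182.6   88.7]
[107. 182.] ell [ 656.7 -156.1   55.3   55.8] rect [ 656.6 -156.1   47.6   47.7   58.9]
```

View pics/g2.png

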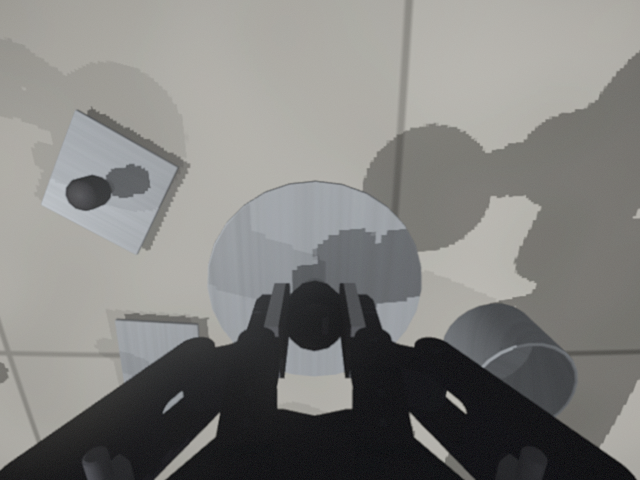

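The lid is held level. I'll carry it over the large bowl.

```bash
python3 -m inch '[1,-0.3,0.4,0,0,1,-0.6,0.8,0,0,1,-0.65,0.87,0,0,1,-0.65,0.87,0,0,1,-0.65,0.87,0,0,1,-0.65,0.87,0,0,1,-0.4,0.55,0,0,1,-0.15,0.2,0,0,1,0,0,0,0,1,0,0,0,0]' && python3 look.py p1
```

```text
clock: 5.95
eef_pos: [0.4829, -0.4104, 0.2017]
tcp_rot: [-179.9, 0.0, -0.1]
wrist_force: [1.0, -0.0, -1.1]
grip_width: 0.261
clock 6.0 tcp [ 0.4833 -0.41    0.2019] [-1.7995e+02  2.0000e-02 -0.0000e+00] cam [ 0.5626 -0.4098  0.2731]
```

View pics/p1.png

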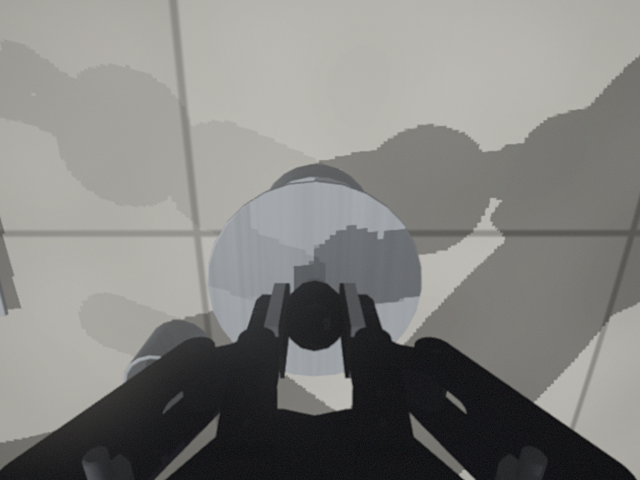

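The lid is over the bowl, with the rim peeking out symmetrically at (317,175). I'll lower it.

```bash
python3 -m inch '[1,0,0.03,0.4,0,1,0,0,0.4,0,1,0,0,0.3,0,1,0,0,0.2,0,1,0,0,0.2,0,1,0,0,0.15,0,1,0,0,0.05,0,1,0,0,0,0]'; python3 look.py p2
```

```text
clock: 6.67
eef_pos: [0.4831, -0.4114, 0.1512]
tcp_rot: [-180.0, 0.0, -0.0]
wrist_force: [0.2, -0.7, -2.4]
grip_width: 0.261
clock 6.7167 tcp [ 0.4832 -0.4115  0.1516] [ 1.7999e+02 -1.0000e-02 -1.0000e-02] cam [ 0.5628 -0.4107  0.2226]
```

View pics/p2.png

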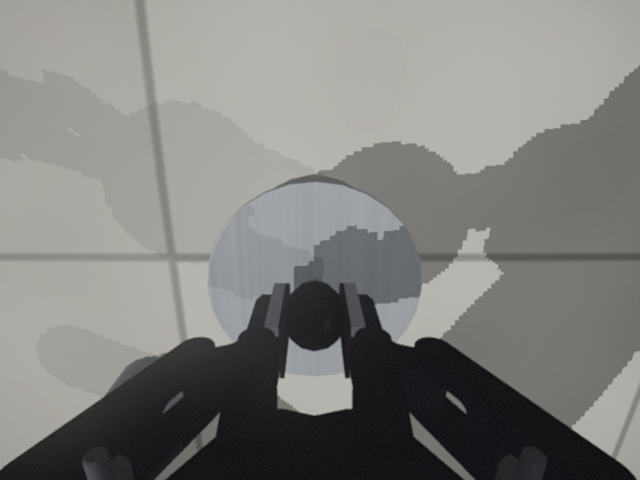

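```bash
python3 -m inch '[1,0,0,0.05,0,1,0,0,0.05,0,1,0,0,0.03,0,1,0,0,0.02,0,1,0,0,0,0]';python3 -m inch '[1,0,0,0.02,0,1,0,0,0.015,0,1,0,0,0.015,0,1,0,0,0,0]'
```

```text
clock: 7.13
eef_pos: [0.4831, -0.4115, 0.1469]
tcp_rot: [-180.0, 0.0, -0.0]
wrist_force: [-0.0, -0.4, -2.3]
grip_width: 0.258
clock: 7.47
eef_pos: [0.4832, -0.4115, 0.1463]
tcp_rot: [180.0, -0.0, -0.0]
wrist_force: [-3.3, 2.8, 5.5]
grip_width: 0.256
```

Contact is made at about 5 N. I'll release and lift.

```bash
python3 -m inch '[0.6,0,0,0,0,0.3,0,0,0,0,0.3,0,0,0,0,0.3,0,0,0,0,0.2,0,0,-0.5,0,0,0,0,-1,0,0,0,0,-1,0,0,0,0,-1,0,0,-0.5,0,-1,0,0,-1,0,-0.5,0,0,-1,0,0,0,0,0,0,0,0,0]'; python3 look.py p3;python3 rnd.py p3 .064
```

```text
clock 7.5167 tcp [ 0.4832 -0.4115  0.1463] [ 1.7999e+02 -2.0000e-02 -1.0000e-02] cam [ 0.5628 -0.4108  0.2177]
[313. 398.] ell [ 414.3 -428.3  200.5  301.7] rect [ 441.6 -432.5  364.4  189.4   89.6]schema error: expected a multiple of 5 numbers
```

View pics/p3.png

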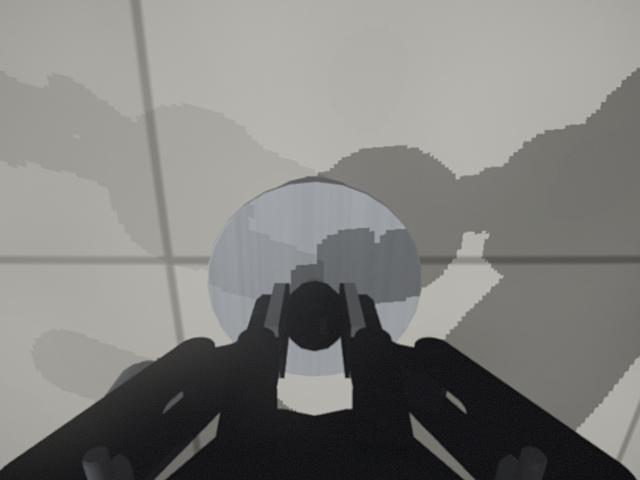

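The rows were malformed and the whole call was refused, so nothing moved. I'll retype them.

```bash
python3 -m inch '[0.6,0,0,0,0, 0.3,0,0,0,0, 0.3,0,0,0,0, 0.3,0,0,0,0, 0.2,0,0,-0.3,0, 0,0,0,-0.9,0, 0,0,0,-1,0, 0,-0.7,0,-1,0, 0,-0.7,0,-1,0, 0,-0.7,0,-1,0, 0,-0.6,0,0,0, 0,0,0,0,0]'; python3 look.py p3;python3 rnd.py p3 .064
```

```text
clock: 8.52
eef_pos: [0.4002, -0.4118, 0.3049]
tcp_rot: [179.8, -0.1, -0.1]
wrist_force: [-1.0, 1.1, -0.0]
grip_width: 0.998
clock 8.5667 tcp [ 0.4012 -0.4116  0.3034] [ 1.7989e+02 -1.0000e-01 -9.0000e-02] cam [ 0.4797 -0.4109  0.3766]
[300. 429.] ell [ 134.3 -434.6  260.2  730.1] rect [ 173.3 -421.7  829.   267.1   89.6]
[193. 239.] ell [ 368.4 -295.8   51.5   65.5] rect [ 366.8 -296.4   63.    54.9   83.1]
[ 26. 144.] ell [ 453.7 -156.    55.1  119.8] rect [ 460.2 -152.4   57.9   96.9   86.4]
[313. 108.] ell [ 484.  -410.8  101.8  102.4] rect [ 484.3 -410.9  102.2  102.3   44.9]
```

View pics/p3.png

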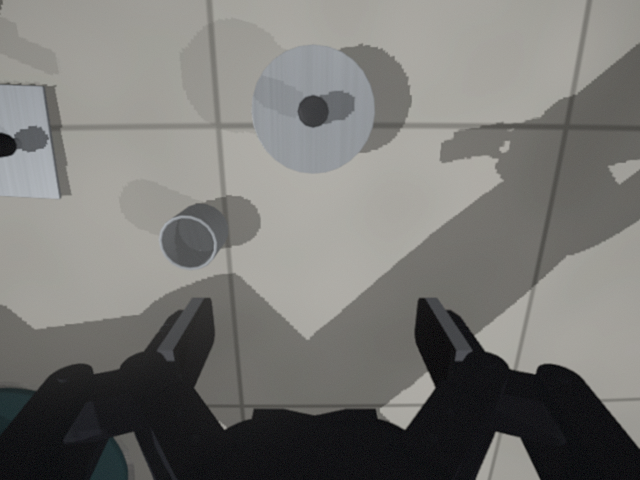

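The large lid is centred: lid (484.0, -410.8) against bowl (483.5, -410.8) mm, and its apparent size matches the rim height. I'll move over the oblong lid to measure it.

```bash
python3 -m inch '[0,-0.07,-0.94,0,0,0,-0.07,-0.94,0,0,0,-0.07,-0.94,0,0,0,-0.07,-0.94,0,0,0,-0.07,-0.94,0,0,0,-0.07,-0.94,0,0,0,-0.07,-0.94,0,0,0,-0.07,-0.94,0,0,0,-0.07,-0.94,0,0,0,-0.07,-0.94,0,0,0,-0.07,-0.94,0,0,0,0,0,0,0]'; python3 look.py w4;python3 rnd.py w4 .01; echo; python3 -m inch '[0,0.75,-0.9,0,0,0,0.75,-0.9,0,0,0,0.75,-0.9,0,0,0,0.75,-0.9,0,0,0,0.75,-0.9,0,0,0,0.75,-0.9,0,0,0,0.75,-0.9,0,0,0,0.58,-0.83,0,0,0,0,0,0,0,0,0,0,0,0]'; python3 look.py w5;python3 rnd.py w5 .045
```

```text
clock: 9.57
eef_pos: [0.379, -0.0978, 0.3016]
tcp_rot: [-179.9, -0.0, 0.2]
wrist_force: [0.0, -0.1, 0.3]
grip_width: 1.004
clock 9.6167 tcp [ 0.3793 -0.0993  0.3016] [-1.7998e+02 -2.0000e-02  1.9000e-01] cam [ 0.4587 -0.0969  0.3731]
[329. 428.] ell [  46.7 -149.4  289.   851.8] rect [ 1.013e+02 -1.093e+02  3.104e+02  9.504e+02  2.000e-01]
[502. 217.] ell [ 354.8 -300.5   62.7   90.9] rect [ 357.2 -300.6   88.8   63.6   54.1]
[323. 114.] ell [ 457.6 -104.5   83.3  136.6] rect [ 457.3 -104.6   73.5  113.1   86.6]
[618.  96.] ell [ 479.9 -395.6   59.9   94.3] rect [ 476.3 -392.2   90.6   56.4   15.1]

clock: 10.45
eef_pos: [0.555, 0.1132, 0.3002]
tcp_rot: [180.0, 0.1, 0.1]
wrist_force: [0.0, -0.9, 0.3]
grip_width: 0.999
clock 10.5 tcp [0.5544 0.1124 0.3006] [1.7997e+02 1.0000e-01 1.0000e-02] cam [0.6348 0.114  0.3715]
[433. 403.] ell [324.1  28.  354.  638.2] rect [352.8 -30.4 608.5 350.3  88.7]
[ 25. 232.] ell [523.4 401.6  55.6  59.1] rect [523.7 400.3  58.1  60.   74. ]
[165. 138.] ell [613.6 249.6  78.   97.5] rect [613.7 248.3  69.1  84.6  10.4]
[516. 114.] ell [635.4 -66.9  87.2  89.2] rect [635.3 -66.9  75.4  75.6  59. ]
[316. 115.] ell [632.6 111.8  64.6 117.7] rect [632.4 111.8  96.9  57.4   9.9]
```

View pics/w4.png

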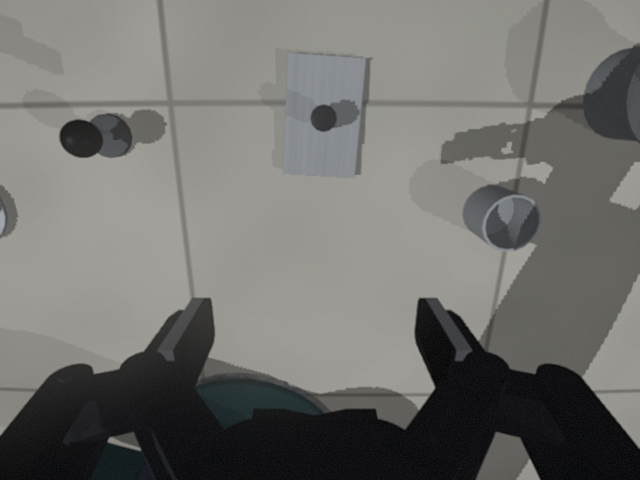

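View pics/w5.png

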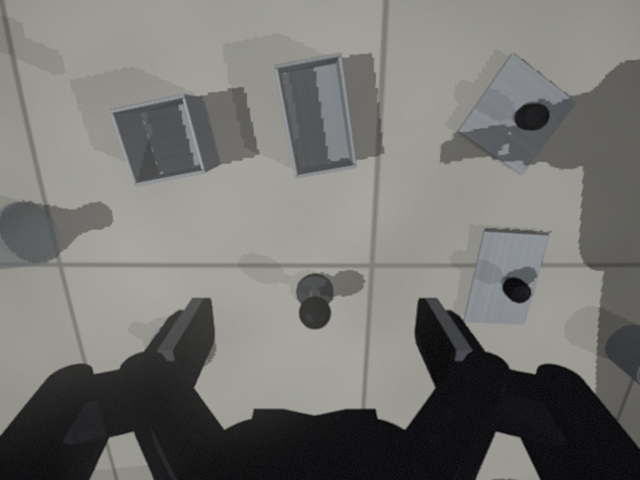

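The oblong bowl reads (632.4, 111.8) mm at yaw 9.9, and the oblong lid (457.4, -104.6) at yaw -3.4. The clamp screw is at pixel (314,295). Next I'll look at the square bowl and the small lid.

```bash
python3 -m inch '[0,-0.14,-0.9,0,0,0,-0.14,-0.9,0,0,0,-0.14,-0.9,0,0,0,-0.14,-0.9,0,0,0,-0.14,-0.9,0,0,0,0,0,0,0,0,0,0,0,0]'; python3 look.py w6;python3 rnd.py w6 .055; echo; python3 -m inch '[0,-0.9,-0.12,0,0,0,-0.9,-0.12,0,0,0,-0.9,-0.12,0,0,0,-0.9,-0.12,0,0,0,-0.9,-0.12,0,0,0,-0.9,-0.12,0,0,0,-0.9,-0.12,0,0,0,-0.9,-0.12,0,0,0,-0.9,-0.12,0,0,0,0,0,0,0,0,0,0,0,0]'; python3 look.py w7;python3 rnd.py w7 .01
```

```text
clock: 11.08
eef_pos: [0.5328, 0.2474, 0.3016]
tcp_rot: [180.0, -0.0, 0.0]
wrist_force: [-0.4, 0.2, -0.2]
grip_width: 0.996
clock 11.1333 tcp [0.533  0.2467 0.3016] [ 1.7998e+02 -0.0000e+00 -2.0000e-02] cam [0.6125 0.2481 0.373 ]
[288. 335.] ell [394.4 275.8  60.   62.2] rect [3.930e+02 2.762e+02 6.180e+01 6.250e+01 2.000e-01]
[423. 426.] ell [261.8  91.1 274.3 477.6] rect [305.2  80.5 534.6 270.4  88.4]
[616. 264.] ell [468.2 -54.2  61.1 120.8] rect [476.5 -61.6  68.9  99.6  87.1]
[311. 113.] ell [613.3 251.   78.   78. ] rect [613.2 251.   67.1  67.4  10.4]
[627.  99.] ell [625.5 -22.1  40.9  81.3] rect [624.5 -16.   84.6  41.6  15.1]
[464.  91.] ell [631.6 121.1  76.7 109.6] rect [631.1 121.7  93.8  67.9  10. ]

clock: 12.05
eef_pos: [0.2898, 0.2792, 0.302]
tcp_rot: [-179.9, -0.1, -0.0]
wrist_force: [-0.9, -0.8, 0.2]
grip_width: 1.001
clock 12.1 tcp [0.2904 0.2793 0.3018] [-1.7997e+02 -7.0000e-02 -4.0000e-02] cam [0.3693 0.2799 0.3735]
[416. 425.] ell [-18.4  93.7 296.4 672.4] rect [ 15.7 129.2 675.  300.8  88.7]
[315. 123.] ell [361.8 280.   71.5  71.8] rect [361.9 280.2  71.9  72.    8.1]
```

View pics/w6.png

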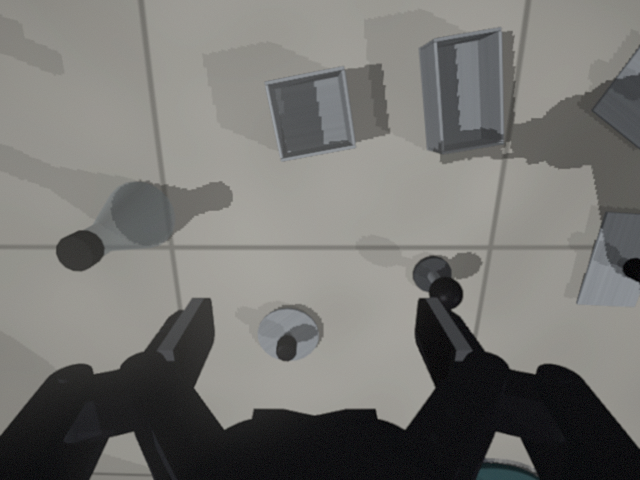

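View pics/w7.png

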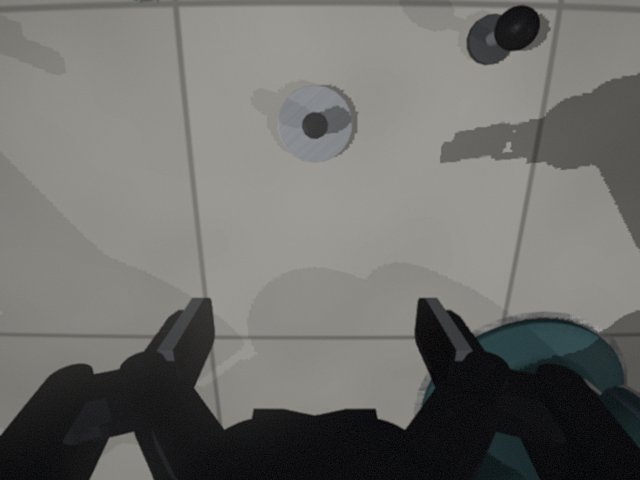

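The square bowl reads (613.2, 251.0) mm at yaw 10.4, and the small lid (361.8, 280.1). I'll grasp the small lid now.

```bash
python3 -m inch '[0,0.79,-0.03,0.8,0, 0,0.79,0,0.8,0, 0,0.8,0,0.8,0, 0,0,0,0.8,0, 0,0,0,0.8,0, 0,0,0,0.8,0, 0,0,0,0.8,0, 0,0,0,0.7,0, 0,0,0,0.45,0, 0,0,0,0.24,0, 0,0,0,0,0]' && python3 look.py g3
```

```text
clock: 13.02
eef_pos: [0.3618, 0.2799, 0.0902]
tcp_rot: [179.9, 0.1, -0.1]
wrist_force: [-0.5, -0.4, -0.1]
grip_width: 0.999
clock 13.0667 tcp [0.362  0.2803 0.0915] [ 1.7996e+02  6.0000e-02 -8.0000e-02] cam [0.4416 0.2806 0.1615]
```

View pics/g3.png

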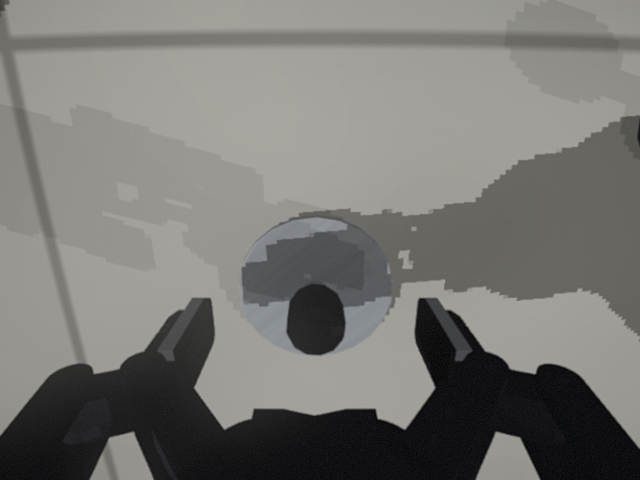

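The knob at (316,320) is centred. I'll close and lift.

```bash
python3 -m inch '[1,0,0,0,0,1,0,0,0,0,1,0,0,0,0,1,0,0,0,0,1,0,0,0,0,1,0,0,0,0,1,0,0,0,0,1,0,0,0,0]' 60 && python3 -m inch '[1,0,0,-0.2,0,1,0,0,-0.5,0,1,0,0,-0.7,0,1,0,0,-0.8,0,1,0,0,-0.8,0,1,0,0,-0.8,0,1,0,0,-0.8,0,1,0,0,-0.6,0,1,0,0,0,0]' && python3 -m inch '[1,0.3,0.5,0,0, 1,0.3,0.9,0,0, 1,0.3,0.9,0,0, 1,0.3,0.9,0,0, 1,0.3,0.9,0,0, 1,0.3,0.9,0,0, 1,0.2,0.9,0,0, 1,0,0.9,0,0, 1,0,0.9,0,0, 1,0,0.9,0,0, 1,0,0.9,0,0, 1,0,0.6,0,0]'
```

```text
clock: 13.73
eef_pos: [0.3616, 0.2811, 0.0924]
tcp_rot: [-180.0, -0.0, -0.0]
wrist_force: [-1.2, -0.8, 5.5]
grip_width: 0.261
clock: 14.48
eef_pos: [0.362, 0.2814, 0.2519]
tcp_rot: [-179.8, -0.2, -0.0]
wrist_force: [0.6, 0.2, -1.1]
grip_width: 0.255
clock: 15.48
eef_pos: [0.4209, -0.0239, 0.2468]
tcp_rot: [180.0, 0.1, -0.1]
wrist_force: [0.4, 0.4, -1.4]
grip_width: 0.258
```

```bash
python3 -m inch '[1,0,0.6,0,0, 1,-0.1,0.9,0,0, 1,-0.2,0.9,0,0, 1,-0.2,0.9,0,0, 1,-0.3,0.9,0,0, 1,-0.3,0.9,0,0, 1,-0.3,0.9,0,0, 1,-0.3,0.9,0,0, 1,-0.2,0.9,0,0, 1,-0.1,0.7,0,0, 1,-0.02,0.3,0,0, 1,0,0,0,0]'; python3 look.py p4
```

```text
clock: 16.48
eef_pos: [0.3603, -0.2872, 0.2468]
tcp_rot: [-179.9, 0.1, -0.1]
wrist_force: [-0.3, 0.8, -2.0]
grip_width: 0.255
clock 16.5333 tcp [ 0.3606 -0.2861  0.2469] [-1.7993e+02  6.0000e-02 -9.0000e-02] cam [ 0.4401 -0.2867  0.3181]
```

View pics/p4.png

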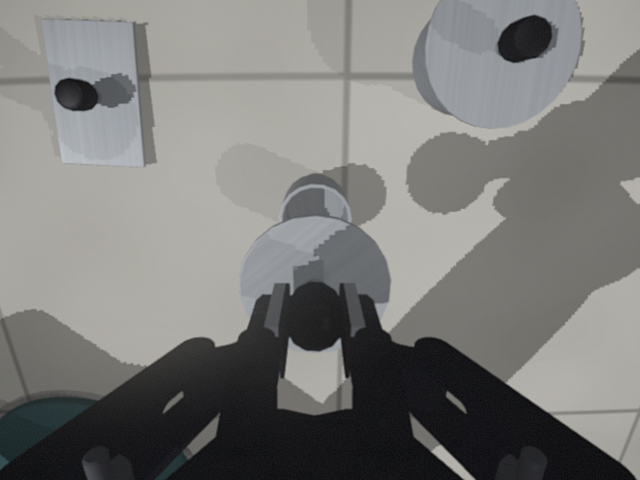

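The lid is above the small bowl, with the rim symmetric at x≈316. I'll lower it.

```bash
python3 -m inch '[1,0.03,0.02,0.4,0, 1,0,0,0.6,0, 1,0,0,0.6,0, 1,0,0,0.6,0, 1,0,0,0.5,0, 1,0,0,0.35,0, 1,0,0,0.2,0, 1,0,0,0.1,0, 1,0,0,0.05,0, 1,0,0,0,0]'; python3 look.py p5
```

```text
clock: 17.37
eef_pos: [0.3619, -0.2866, 0.1461]
tcp_rot: [180.0, -0.0, 0.0]
wrist_force: [-1.0, -0.5, -1.9]
grip_width: 0.262
clock 17.4167 tcp [ 0.3619 -0.2867  0.1464] [ 1.7997e+02 -4.0000e-02 -1.0000e-02] cam [ 0.4415 -0.2858  0.2176]
```

View pics/p5.png

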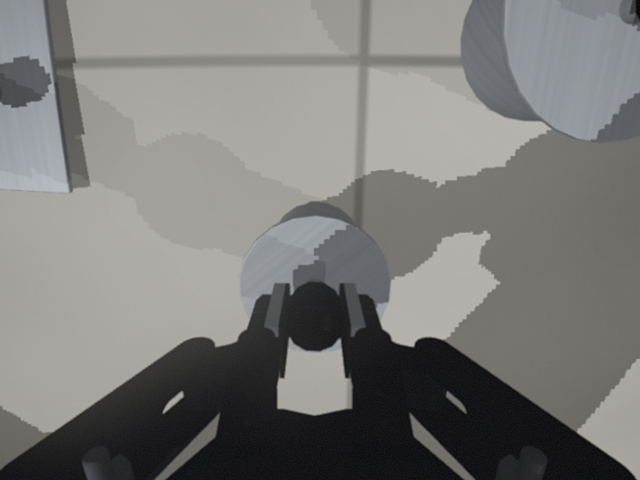

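```bash
python3 -m inch '[1,0,0,0.08,0, 1,0,0,0.08,0, 1,0,0,0.06,0, 1,0,0,0.04,0, 1,0,0,0.03,0, 1,0,0,0.02,0, 1,0,0,0,0]';python3 -m inch '[1,0,0,0.015,0,1,0,0,0.01,0,1,0,0,0,0]'
```

```text
clock: 18.0
eef_pos: [0.3617, -0.2867, 0.1366]
tcp_rot: [180.0, -0.0, -0.0]
wrist_force: [0.0, -0.4, -2.4]
grip_width: 0.26
clock: 18.25
eef_pos: [0.3618, -0.2868, 0.1364]
tcp_rot: [180.0, -0.0, -0.0]
wrist_force: [-3.6, 1.9, 6.3]
grip_width: 0.258
```

```bash
python3 -m inch '[0.6,0,0,0,0, 0.3,0,0,0,0, 0.3,0,0,0,0, 0.3,0,0,0,0, 0.2,0,0,-0.3,0, 0,0,0,-0.9,0, 0,0,0,-1,0, 0,-0.6,0,-1,0, 0,-0.7,0,-1,0, 0,-0.7,0,-1,0, 0,-0.6,0,-0.3,0, 0,0,0,0,0]'; python3 look.py p6;python3 rnd.py p6 .054
```

```text
clock: 19.25
eef_pos: [0.2819, -0.2869, 0.3049]
tcp_rot: [179.7, -0.2, -0.1]
wrist_force: [-0.2, 0.6, 1.3]
grip_width: 1.003
clock 19.3 tcp [ 0.2829 -0.2868  0.3029] [ 1.7983e+02 -1.4000e-01 -1.0000e-01] cam [ 0.3614 -0.2859  0.3766]
[309. 419.] ell [  22.1 -270.3  272.8  840.2] rect [  45.8 -298.   854.6  275.3   89.6]
[313. 115.] ell [ 362.1 -286.2   71.8   72.1] rect [ 362.  -286.2   72.    71.9   90. ]
[461.  10.] ell [ 443.9 -400.8   22.   106.4] rect [ 442.2 -407.9   22.2   96.     1.1]
[119.  35.] ell [ 424.2 -125.2   65.1   78.2] rect [ 425.5 -124.8   65.3   59.3   86.6]
```

View pics/p6.png

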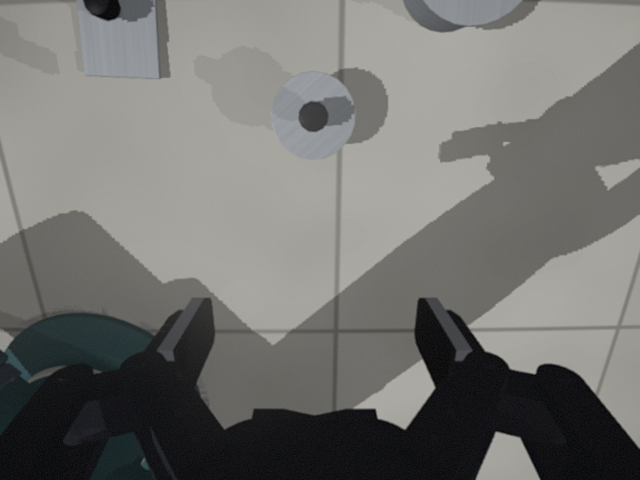

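The small lid is seated within 1 mm. I'll move to the oblong lid.

```bash
python3 -m inch '[0,0.83,-0.867,0,0, 0,0.83,-0.867,0,0, 0,0.83,-0.867,0,0, 0,0.83,-0.867,0,0, 0,0.83,-0.867,0,0, 0,0.83,-0.867,0,0, 0,0.83,-0.867,0.3,0, 0,0,0,0.7,0, 0,0,0,0.8,0, 0,0,0,0.8,0, 0,0,0,0.8,0, 0,0,0,0.6,0]'
```

```text
clock: 20.3
eef_pos: [0.4577, -0.1038, 0.1778]
tcp_rot: [-179.9, 0.2, 0.0]
wrist_force: [0.8, 0.7, -0.1]
grip_width: 0.998
```

```bash
python3 -m inch '[0,0,0.03,0.8,0, 0,0,0,0.8,0, 0,0,0,0.6,0, 0,0,0,0.3,0, 0,0,0,0,0, 0,0,0,0,0]'; python3 look.py g4
```

```text
clock: 20.8
eef_pos: [0.4582, -0.1053, 0.1059]
tcp_rot: [-180.0, 0.0, 0.0]
wrist_force: [-0.4, -0.3, 0.2]
grip_width: 0.997
clock 20.85 tcp [ 0.4585 -0.1054  0.1066] [ 1.7999e+02 -4.0000e-02  0.0000e+00] cam [ 0.5379 -0.1046  0.1773]
```

View pics/g4.png

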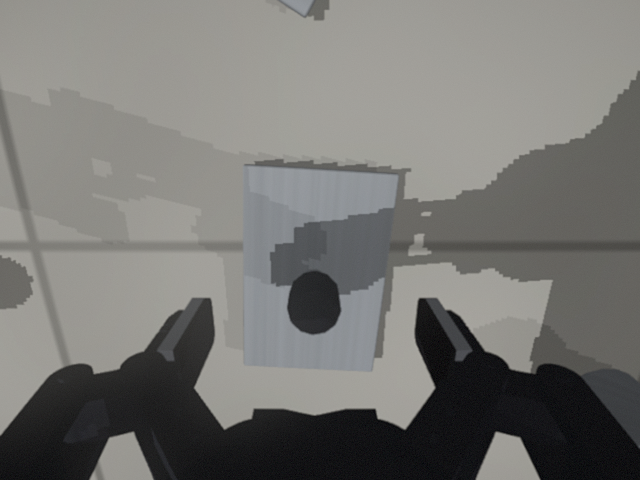

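```bash
python3 -m inch '[0,-0.03,-0.02,0.2,0, 0,0,0,0.18,0, 0,0,0,0.11,0, 0,0,0,0,0, 1,0,0,0,0,1,0,0,0,0,1,0,0,0,0,1,0,0,0,0,1,0,0,0,0,1,0,0,0,0,1,0,0,0,0,1,0,0,0,0]' 60 && python3 -m inch '[1,0,0,-0.2,0,1,0,0,-0.5,0,1,0,0,-0.7,0,1,0,0,-0.8,0,1,0,0,-0.8,0,1,0,0,-0.8,0,1,0,0,-0.8,0,1,0,0,-0.6,0,1,0,0,0,0,1,0,0,0,0]' && python3 look.py g5
```

```text
clock: 21.85
eef_pos: [0.4573, -0.105, 0.0914]
tcp_rot: [180.0, -0.0, -0.0]
wrist_force: [-1.1, -0.5, 5.6]
grip_width: 0.256
clock: 22.68
eef_pos: [0.4572, -0.1049, 0.2475]
tcp_rot: [180.0, -0.1, -0.0]
wrist_force: [-0.3, -0.9, -2.1]
grip_width: 0.258
clock 22.7333 tcp [ 0.4569 -0.1048  0.2463] [-1.7999e+02  3.0000e-02 -1.0000e-02] cam [ 0.5367 -0.1042  0.3191]
```

View pics/g5.png

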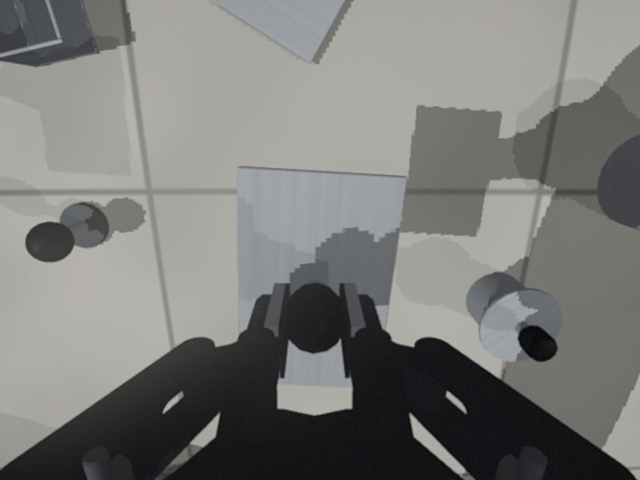

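```bash
python3 - <<'E'
import pickle
from h import *
c,o=pickle.load(open("pics/g5.pkl","rb"))
f=c["frame"].astype(float); g=cv2.GaussianBlur(f,(0,0),1)
s=2*g[:,:,2]-g[:,:,1]-g[:,:,0]
m=steel(c["frame"]); m[330:]=0
k=max(cv2.findContours(m,cv2.RETR_EXTERNAL,cv2.CHAIN_APPROX_NONE)[0],key=lambda k:cv2.contourArea(k) if cv2.pointPolygonTest(k,(320,220),False)>0 else 0)[:,0].astype(float)
z=o["eef_pos"][2]-.0915+.01
for n,sel in(("front",(k[:,1]<185)&(k[:,0]>245)&(k[:,0]<400)),("left",(k[:,0]<260)&(k[:,1]>180)&(k[:,1]<280)),("right",(k[:,0]>370)&(k[:,1]>190)&(k[:,1]<280))):
    q=ray(c,k[sel],z)*1000; vx,vy,x,y=cv2.fitLine(q.astype(np.float32),cv2.DIST_HUBER,0,.01,.01).ravel(); print(n,len(q),np.degrees(np.arctan2(vy,vx)),x-o["eef_pos"][0]*1e3,y-o["eef_pos"][1]*1e3)
E
python3 -m inch '[1,0.3,-0.4,0,0, 1,0.6,-0.75,0,0, 1,0.7,-0.87,0,0, 1,0.7,-0.87,0,0, 1,0.7,-0.87,0,0, 1,0.7,-0.87,0,0, 1,0.7,-0.87,0,0, 1,0.7,-0.87,0,0, 1,0.5,-0.55,0,0, 1,0.25,-0.3,0,-0.116, 1,0,0,0,-0.116, 1,0,0,0,0]'; python3 look.py p7
```

```text
front 154 86.652794 56.60416194091022 -2.9826969188797534
left 99 -3.8236809 29.296270095207092 35.846938701237434
right 89 -4.4089065 27.262090407707092 -37.83461037102819
clock: 23.73
eef_pos: [0.6325, 0.1123, 0.2447]
tcp_rot: [-180.0, 0.2, 13.7]
wrist_force: [0.1, 0.2, -0.7]
grip_width: 0.258
clock 23.7833 tcp [0.6323 0.1118 0.2451] [-1.7999e+02  1.6000e-01  1.3210e+01] cam [0.7101 0.132  0.3158]
```

View pics/p7.png

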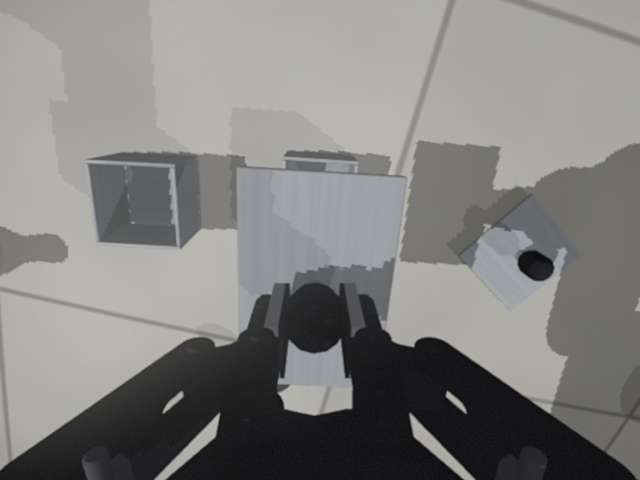

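The lid is aligned over the oblong bowl, whose front end shows at (320,160). I'll lower it.

```bash
python3 -m inch '[1,0,0,0.4,-0.005, 1,0,0,0.6,0, 1,0,0,0.6,0, 1,0,0,0.6,0, 1,0,0,0.5,0, 1,0,0,0.35,0, 1,0,0,0.2,0, 1,0,0,0.1,0, 1,0,0,0.08,0, 1,0,0,0,0]'; python3 look.py p8
```

```text
clock: 24.62
eef_pos: [0.6328, 0.1116, 0.1444]
tcp_rot: [180.0, -0.0, 13.5]
wrist_force: [0.0, -0.6, -1.1]
grip_width: 0.259
clock 24.6667 tcp [0.6329 0.1117 0.1448] [ 1.7999e+02 -5.0000e-02  1.3550e+01] cam [0.7102 0.1311 0.2159]
```

View pics/p8.png

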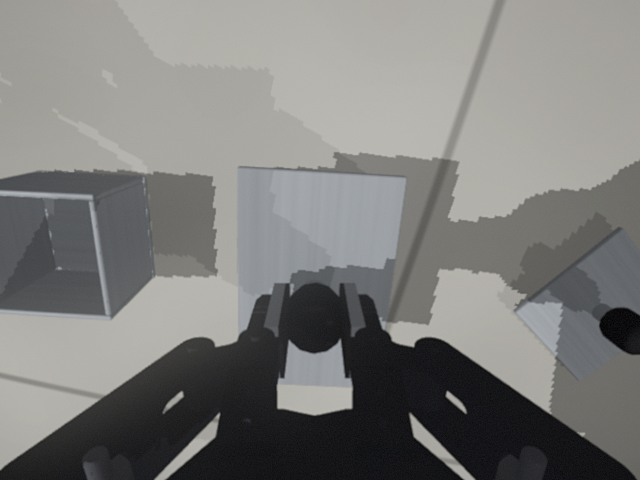

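```bash
python3 -m inch '[1,0,0,0.1,0, 1,0,0,0.1,0, 1,0,0,0.08,0, 1,0,0,0.06,0, 1,0,0,0.04,0, 1,0,0,0.03,0, 1,0,0,0,0]';python3 -m inch '[1,0,0,0.015,0,1,0,0,0.015,0,1,0,0,0,0]'
```

```text
clock: 25.25
eef_pos: [0.6326, 0.1117, 0.1316]
tcp_rot: [-180.0, 0.0, 13.6]
wrist_force: [0.5, 0.5, -2.0]
grip_width: 0.257
clock: 25.5
eef_pos: [0.6326, 0.1116, 0.1309]
tcp_rot: [180.0, -0.0, 13.6]
wrist_force: [0.6, 0.6, -2.3]
grip_width: 0.26
```

```bash
python3 -m inch '[1,0,0,0.01,0,1,0,0,0.01,0,1,0,0,0,0]';python3 -m inch '[1,0,0,0.01,0,1,0,0,0,0]'
```

```text
clock: 25.75
eef_pos: [0.6327, 0.1117, 0.1305]
tcp_rot: [180.0, -0.0, 13.6]
wrist_force: [-1.1, 0.2, -0.2]
grip_width: 0.257
clock: 25.92
eef_pos: [0.6327, 0.1117, 0.1305]
tcp_rot: [180.0, -0.0, 13.6]
wrist_force: [-2.3, 0.5, 4.3]
grip_width: 0.259
```

```bash
python3 -m inch '[0.6,0,0,0,0, 0.3,0,0,0,0, 0.3,0,0,0,0, 0.3,0,0,0,0, 0.2,0,0,-0.3,0, 0,0,0,-0.9,0, 0,0,0,-1,0, 0,-0.6,0,-1,0, 0,-0.7,0,-1,0, 0,-0.7,0,-1,0, 0,-0.6,0,-0.5,0, 0,0,0,0,0]'; python3 look.py p9;python3 rnd.py p9 .049
```

```text
clock: 26.92
eef_pos: [0.5554, 0.093, 0.3068]
tcp_rot: [180.0, -0.4, 13.6]
wrist_force: [-0.0, 0.5, 0.5]
grip_width: 1.001
clock 26.9667 tcp [0.5562 0.0932 0.3043] [179.97  -0.27  13.56] cam [0.6323 0.1125 0.3788]
[414. 432.] ell [313.4 -87.7 266.1 570. ] rect [ 358.4 -107.6  270.7  593.5   12.2]
[500. 161.] ell [635.3 -64.9  86.5  87.9] rect [635.1 -65.2  75.   74.8  59.2]
[161. 101.] ell [614.1 248.1  76.9  96. ] rect [614.3 246.9  68.4  83.2  10.6]
[314. 113.] ell [633.3 112.7  83.2 136.3] rect [632.9 112.7 113.   73.3  10.2]
```

View pics/p9.png

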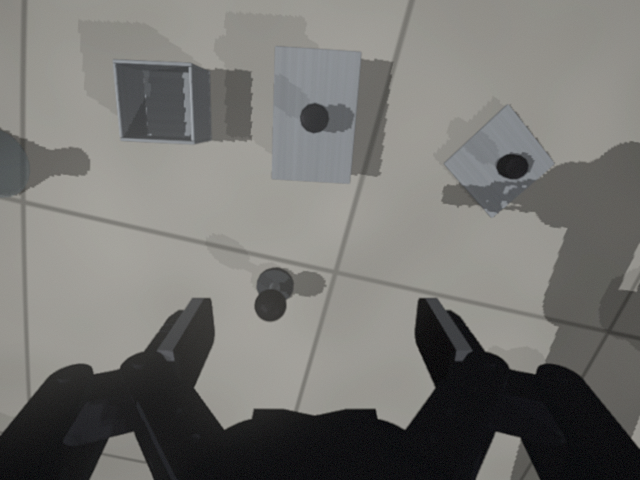

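The oblong lid is seated at (632.9, 112.7) mm, yaw 10.2, against the bowl's (632.4, 111.8), yaw 9.9. The square lid is last.

```bash
python3 -m inch '[0,0,0,0,0.118, 0,0,0,0,0.118, 0,0.375,0.854,0,0, 0,0.375,0.854,0,0, 0,0.375,0.854,0,0, 0,0.375,0.854,0,0, 0,0.375,0.854,0,0, 0,0.375,0.854,0,0, 0,0.375,0.854,0,0, 0,0,0,0,0]'; python3 look.py w8; python3 -m inch '[0,0,0,0.7,0, 0,0,0,0.9,0, 0,0,0,0.9,0, 0,0,0,0.9,0, 0,0,0,0.9,0, 0,0,0,0.9,0,0,0,0,0.8,0, 0,0,0,0.5,0, 0,0,0,0.2,0, 0,0,0,0,0]'; python3 look.py g6
```

```text
clock: 27.8
eef_pos: [0.6372, -0.0897, 0.299]
tcp_rot: [180.0, 0.1, -0.1]
wrist_force: [-0.3, -1.1, -0.7]
grip_width: 0.998
clock 27.85 tcp [ 0.6366 -0.0879  0.2992] [-1.7999e+02  1.4000e-01 -9.0000e-02] cam [ 0.717  -0.089   0.3703]
clock: 28.68
eef_pos: [0.6353, -0.0854, 0.0987]
tcp_rot: [-180.0, 0.1, 0.1]
wrist_force: [-0.1, -0.2, -0.2]
grip_width: 1.002
clock 28.7333 tcp [ 0.6359 -0.0856  0.1003] [-1.7999e+02  1.0000e-02  6.0000e-02] cam [ 0.7152 -0.0846  0.17  ]
```

View pics/g6.png

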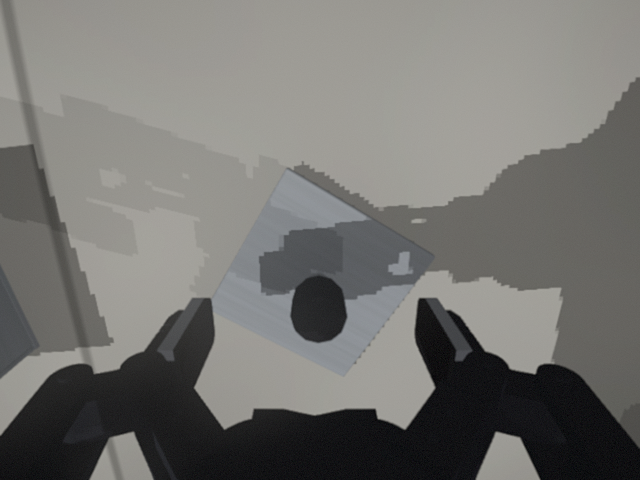

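```bash
python3 -m inch '[0,-0.03,0.02,0.15,0, 0,0,0,0.09,0, 0,0,0,0.05,0, 0,0,0,0,0, 1,0,0,0,0,1,0,0,0,0,1,0,0,0,0,1,0,0,0,0,1,0,0,0,0,1,0,0,0,0,1,0,0,0,0,1,0,0,0,0]' 60 && python3 -m inch '[1,0,0,-0.2,0,1,0,0,-0.5,0,1,0,0,-0.7,0,1,0,0,-0.8,0,1,0,0,-0.8,0,1,0,0,-0.8,0,1,0,0,-0.8,0,1,0,0,-0.6,0,1,0,0,0,0,1,0,0,0,0]' && python3 look.py g7
cat > sq.py <<'E'
import sys,pickle
from h import *
c,o=pickle.load(open(f"pics/{sys.argv[1]}.pkl","rb"))
m=steel(c["frame"]); m[330:]=0
k=max(cv2.findContours(m,cv2.RETR_EXTERNAL,cv2.CHAIN_APPROX_NONE)[0],key=lambda k:cv2.contourArea(k) if cv2.pointPolygonTest(k,(320,220),False)>0 else 0)[:,0].astype(float)
z=o["eef_pos"][2]-.0915+.01
P=(ray(c,k,z)-o["eef_pos"][:2])*1000
print("z",z)
# sequential RANSAC-free: group contour points by local direction
d=np.roll(P,-8,0)-np.roll(P,8,0); a=np.degrees(np.arctan2(d[:,1],d[:,0]))%180
h=np.histogram(a,36,(0,180))[0]; print(h.tolist())
for c0 in np.argsort(h)[::-1][:3]*5+2.5:
    s=np.abs((a-c0+90)%180-90)<8; q=P[s]
    n=np.array([-np.sin(np.radians(c0)),np.cos(np.radians(c0))]); pr=q@n
    for sg in(1,-1):
        w=q[np.sign(pr)==sg]
        if len(w)<25: continue
        vx,vy,x,y=cv2.fitLine(w.astype(np.float32),cv2.DIST_HUBER,0,.01,.01).ravel()
        print(round(c0,1),sg,len(w),"ang",round(np.degrees(np.arctan2(vy,vx))%180,2),"dist",round(abs(-vy*x+vx*y),1))
E
python3 sq.py g7
```

```text
clock: 29.73
eef_pos: [0.635, -0.0865, 0.0917]
tcp_rot: [180.0, -0.0, 0.0]
wrist_force: [-1.2, 0.1, 3.4]
grip_width: 0.257
clock: 30.57
eef_pos: [0.6349, -0.0866, 0.2488]
tcp_rot: [180.0, -0.1, 0.0]
wrist_force: [-0.2, 1.0, -1.7]
grip_width: 0.259
clock 30.6167 tcp [ 0.6346 -0.0865  0.2473] [1.8e+02 0.0e+00 5.0e-02] cam [ 0.7144 -0.0857  0.3205]
z 0.1657953574056362
[2, 12, 28, 7, 11, 15, 5, 13, 15, 13, 17, 100, 64, 14, 8, 13, 9, 6, 21, 11, 12, 11, 17, 22, 11, 14, 12, 10, 12, 199, 30, 15, 10, 21, 9, 8]
147.5 1 85 ang 132.1 dist 32.1
147.5 -1 159 ang 148.97 dist 42.5
57.5 1 39 ang 88.34 dist 20.2
57.5 -1 145 ang 58.8 dist 41.6
62.5 1 36 ang 87.84 dist 21.6
62.5 -1 144 ang 58.87 dist 41.6
```

View pics/g7.png

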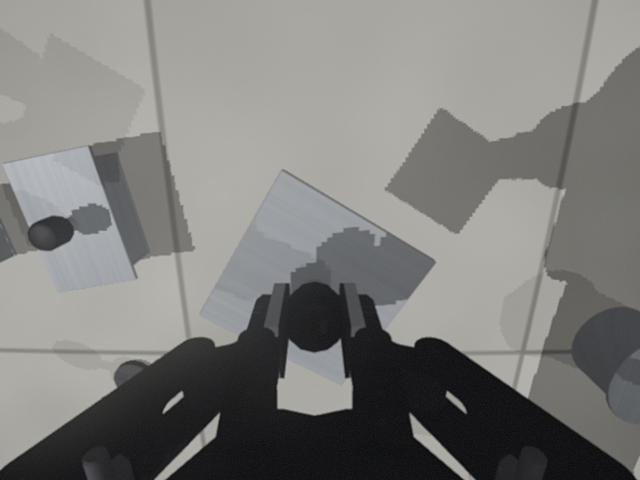

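In the hand the lid's yaw is 58.9, and it's centred with edges at 42 mm. I'll carry it to the square bowl, then turn it by +41.5°.

```bash
python3 -m inch '[1,0,-0.4,0,0, 1,-0.05,-0.8,0,0, 1,-0.07,-0.9,0,0, 1,-0.07,-0.9,0,0, 1,-0.07,-0.9,0,0, 1,-0.07,-0.9,0,0, 1,-0.07,-0.9,0,0, 1,-0.07,-0.9,0,0, 1,-0.07,-0.9,0,0, 1,-0.07,-0.9,0,0, 1,-0.07,-0.9,0,0, 1,-0.03,-0.85,0,0]' && python3 -m inch '[1,0,-0.7,0,0, 1,0,-0.4,0,0, 1,0,0,0,-0.06, 1,0,0,0,-0.12, 1,0,0,0,-0.12, 1,0,0,0,-0.12, 1,0,0,0,-0.12, 1,0,0,0,-0.12, 1,0,0,0,-0.064, 1,0,0,0,0, 1,0,0,0,0]'; python3 look.py p10; python3 sq.py p10
```

```text
clock: 31.62
eef_pos: [0.6122, 0.2199, 0.2459]
tcp_rot: [180.0, 0.1, 0.1]
wrist_force: [0.6, -0.2, -1.5]
grip_width: 0.258
clock: 32.53
eef_pos: [0.613, 0.2509, 0.2466]
tcp_rot: [-180.0, 0.1, 41.4]
wrist_force: [0.2, 0.2, -1.2]
grip_width: 0.261
clock 32.5833 tcp [0.6131 0.2509 0.2468] [-1.7998e+02  5.0000e-02  4.1360e+01] cam [0.6728 0.3046 0.318 ]
z 0.16526990898054994
[12, 55, 135, 9, 6, 7, 6, 9, 13, 6, 13, 5, 8, 11, 23, 8, 14, 20, 15, 55, 107, 27, 30, 30, 19, 20, 116, 19, 14, 11, 7, 15, 6, 9, 9, 13]
12.5 1 145 ang 10.46 dist 42.8
12.5 -1 56 ang 90.92 dist 53.5
132.5 1 135 ang 131.36 dist 21.9
102.5 1 41 ang 136.81 dist 13.1
102.5 -1 153 ang 106.01 dist 51.2
```

View pics/p10.png

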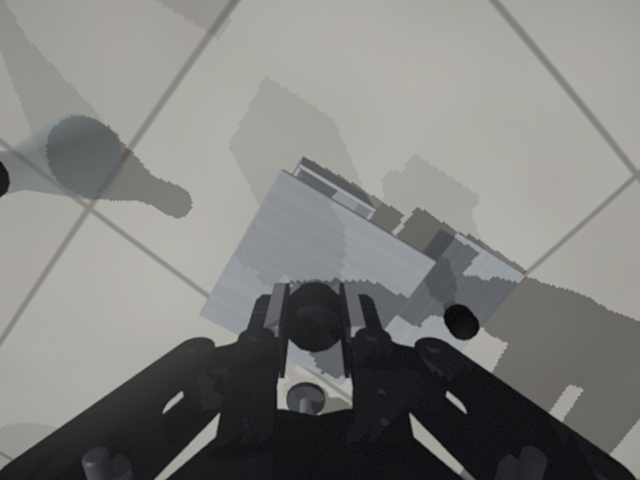

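The lid's yaw is 10.5 against the bowl's 10.4, and it's in position. I'll lower it.

```bash
python3 -m inch '[1,0,0,0.4,0, 1,0,0,0.6,0, 1,0,0,0.6,0, 1,0,0,0.6,0, 1,0,0,0.4,0, 1,0,0,0.25,0, 1,0,0,0.15,0, 1,0,0,0.1,0, 1,0,0,0.04,0, 1,0,0,0,0]'; python3 look.py p11
```

```text
clock: 33.42
eef_pos: [0.6134, 0.251, 0.1536]
tcp_rot: [180.0, -0.0, 41.5]
wrist_force: [1.1, 0.8, -1.6]
grip_width: 0.264
clock 33.4667 tcp [0.6134 0.251  0.1538] [ 1.7998e+02 -5.0000e-02  4.1520e+01] cam [0.6729 0.3049 0.2251]
```

View pics/p11.png

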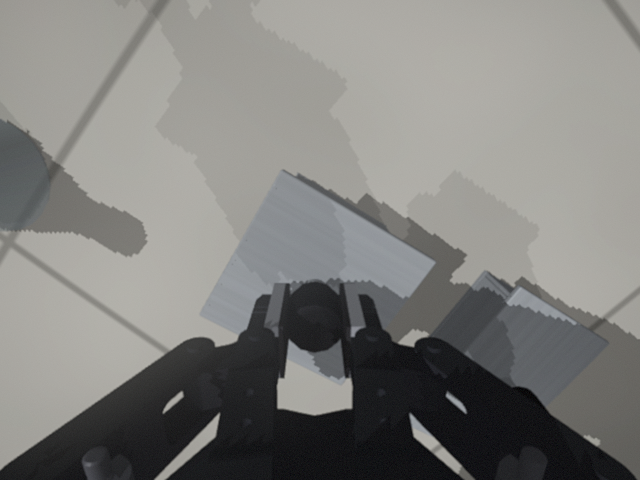

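```bash
python3 -m inch '[1,0,0,0.1,0, 1,0,0,0.1,0, 1,0,0,0.08,0, 1,0,0,0.06,0, 1,0,0,0.04,0, 1,0,0,0.03,0, 1,0,0,0,0]';python3 -m inch '[1,0,0,0.015,0,1,0,0,0.01,0,1,0,0,0,0]'
```

```text
clock: 34.05
eef_pos: [0.6133, 0.251, 0.1408]
tcp_rot: [-180.0, 0.0, 41.5]
wrist_force: [-0.9, 0.9, -1.3]
grip_width: 0.26
clock: 34.3
eef_pos: [0.6133, 0.251, 0.1407]
tcp_rot: [180.0, -0.0, 41.5]
wrist_force: [-3.6, -0.6, 5.5]
grip_width: 0.261
```

Contact is made. I'll release, retreat and check.

```bash
python3 -m inch '[0.6,0,0,0,0, 0.3,0,0,0,0, 0.3,0,0,0,0, 0.3,0,0,0,0, 0.2,0,0,-0.3,0, 0,0,0,-0.9,0, 0,0,0,-1,0, 0,-0.6,0,-1,0, 0,-0.7,0,-1,0, 0,-0.7,0,-1,0, 0,-0.6,0,-0.3,0, 0,0,0,0,0]'; python3 look.py p12;python3 rnd.py p12 .059
```

```text
clock: 35.3
eef_pos: [0.5537, 0.198, 0.31]
tcp_rot: [179.8, -0.3, 41.5]
wrist_force: [0.3, 0.4, -0.4]
grip_width: 0.999
clock 35.35 tcp [0.5544 0.1986 0.3079] [179.91  -0.21  41.49] cam [0.6129 0.2517 0.3819]
[296. 432.] ell [365.4  -5.4 266.6 730.5] rect [384.3  35.7 274.2 852.6  41.3]
[433. 198.] ell [632.1 118.5  85.7 130. ] rect [631.5 119.1 110.   76.3  10.2]
[313. 114.] ell [613.7 252.6  97.   97.2] rect [613.6 252.5  82.9  83.5  10.4]
[104.  69.] ell [525.3 411.   57.7  60.9] rect [524.7 411.2  60.7  60.8   9.6]
```

View pics/p12.png

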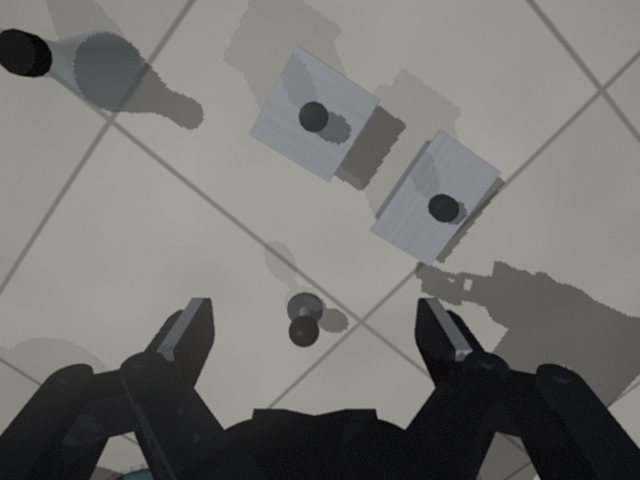

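The square lid reads 1.5 mm off in y, but the arm was still settling. I'll let it rest and look again, along with the top view.

```bash
python3 -m inch '[0,0,0,0,0,0,0,0,0,0,0,0,0,0,0,0,0,0,0,0,0,0,0,0,0,0,0,0,0,0]'; python3 look.py p13;python3 rnd.py p13 .059; python3 - <<'E'
from h import *
for n in("top","scene"):
    c=env.capture(n); cv2.imwrite(f"pics/{n}_end.png",c["frame"][:,:,::-1])
    if n=="top":
        f=c["frame"]; m=steel(f); cs,_=cv2.findContours(m,cv2.RETR_EXTERNAL,cv2.CHAIN_APPROX_NONE)
        for k in cs:
            if 250<cv2.contourArea(k)<2000:
                ce=k[:,0].mean(0)
                for z in(.049,.054,.059,.064):
                    r=cv2.minAreaRect((ray(c,k[:,0].astype(float),z)*1000).astype(np.float32)); print(ce.round(),z,np.round(np.r_[r[0],r[1],r[2]],1))
E
```

```text
clock: 35.85
eef_pos: [0.555, 0.1994, 0.3046]
tcp_rot: [-180.0, 0.0, 41.5]
wrist_force: [-0.0, -0.2, 0.5]
grip_width: 0.998
clock 35.9 tcp [0.5549 0.1994 0.3048] [-1.7999e+02  3.0000e-02  4.1530e+01] cam [0.6145 0.2533 0.376 ]
[307. 435.] ell [362.6   6.9 263.7 749.3] rect [385.1  40.7 272.  843.9  41.6]
[436. 199.] ell [632.1 118.5  86.3 130.1] rect [631.6 119.2 110.   76.8  10.1]
[314. 115.] ell [613.6 252.5  97.2  97.3] rect [613.5 252.3  83.1  83.5  10.5]
[101.  68.] ell [525.7 410.8  57.9  60.5] rect [525.  411.2  60.7  61.    7.2]
[435. 312.] 0.049 [ 362.5 -286.5   68.5   70.2   89.2]
[435. 312.] 0.054 [ 362.5 -285.2   68.2   69.9   89.2]
[435. 312.] 0.059 [ 362.6 -284.    67.9   69.6   89.2]
[435. 312.] 0.064 [ 362.7 -282.8   67.6   69.2   89.2]
[486. 261.] 0.049 [ 482.4 -413.1  101.2  109.4   44.2]
[486. 261.] 0.054 [ 481.9 -411.3  100.7  108.9   44.2]
[486. 261.] 0.059 [ 481.4 -409.5  100.3  108.4   44.2]
[486. 261.] 0.064 [ 481.  -407.7   99.8  107.9   44.2]
[268. 197.] 0.049 [632.5 112.1 113.1  72.5  10.3]
[268. 197.] 0.054 [631.3 111.5 112.6  72.2  10.3]
[268. 197.] 0.059 [630.2 111.  112.1  71.9  10.3]
[268. 197.] 0.064 [629.1 110.4 111.6  71.6  10.3]
```

View pics/top_end.png

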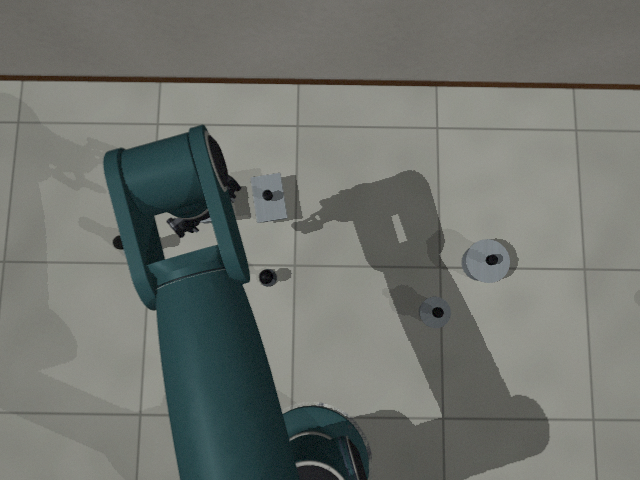

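View pics/scene_end.png

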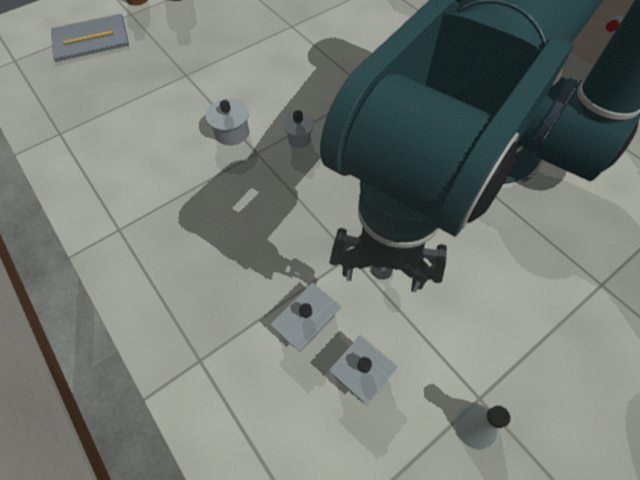

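The scene view shows all four lids on and the flask and clamp screw untouched. The 1.3 mm reading was taken with the camera turned, so I'll repeat it from the pose I used to measure the bowl.

```bash
python3 -m inch '[0,0,0,0,0.1208,0,0,0,0,0.1208,0,0,0,0,0.1208,0,0,0,0,0.1208,0,0,0,0,0.1208,0,0,0,0,0.1208,0,-0.37,-0.79,0,0,0,-0.36,-0.79,0,0,0,0,0,0,0,0,0,0,0,0,0,0,0,0,0,0,0,0,0,0]'; python3 look.py p14;python3 rnd.py p14 .059
```

```text
clock: 37.0
eef_pos: [0.5332, 0.2461, 0.3051]
tcp_rot: [180.0, -0.0, -0.0]
wrist_force: [-0.0, -0.0, -0.2]
grip_width: 1.001
clock 37.05 tcp [0.5332 0.2461 0.3051] [ 1.7999e+02 -0.0000e+00 -4.0000e-02] cam [0.6129 0.2468 0.3766]
[438. 424.] ell [271.2 107.5 261.6 529. ] rect [306.9  79.8 533.7 272.   88.4]
[308. 112.] ell [613.6 252.4  96.9  97.1] rect [613.6 252.3  83.2  83.4  10.5]
[466.  88.] ell [632.6 118.1  85.3 129.2] rect [632.  118.7 109.4  76.1  10.1]
```

View pics/p14.png

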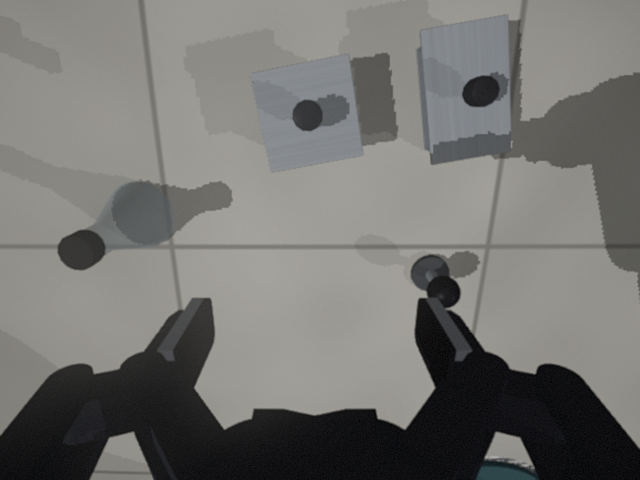

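The lid reads (613.6, 252.3) against the bowl's earlier (613.2, 251.0). To separate camera-pose error from a real offset, I'll compare the static screw and flask stopper in both frames.

```bash
python3 - <<'E'
import pickle
from h import *
A=pickle.load(open("pics/w6.pkl","rb"))[0];B=pickle.load(open("pics/p14.pkl","rb"))[0]
ga,gb=[c["frame"].mean(2).astype(np.float32) for c in(A,B)]
for n,(x,y,w),z in(("tile cross",(172,245,12),0),("tile cross2",(488,246,12),0),("stopper",(79,249,28),.118),("screw",(437,280,30),.05)):
    t=ga[y-w:y+w,x-w:x+w].astype(np.float32); s=gb[y-w-8:y+w+8,x-w-8:x+w+8].astype(np.float32)
    r=cv2.matchTemplate(s,t,cv2.TM_CCOEFF_NORMED); _,v,_,(i,j)=cv2.minMaxLoc(r)
    sub=lambda a,b,c:(a-c)/(2*(a-2*b+c))
    dx=i-8+(sub(r[j,i-1],r[j,i],r[j,i+1]) if 0<i<16 else 0); dy=j-8+(sub(r[j-1,i],r[j,i],r[j+1,i]) if 0<j<16 else 0)
    print(n,round(v,3),"apparent shift mm",np.round((ray(B,(x+dx,y+dy),z)-ray(A,(x,y),z))[0]*1000,2))
E
```

```text
tile cross 0.982 apparent shift mm [-0.1  -0.18]
tile cross2 0.981 apparent shift mm [0.12 0.03]
stopper 0.993 apparent shift mm [-0.1   0.06]
screw 0.972 apparent shift mm [-0.3  -0.29]
```

The static references agree within 0.3 mm, so the 1.3 mm offset is probably real. It's well inside the ±4 mm play, so correcting it would risk more than it would gain. The arm is clear of everything, so I'm handing in.

```bash
python3 -c "
from workcell import env
print(env.finish_job())"
```

```text
the job is handed in; nothing more can be done
None
```

All four lids are on their matching bowls, knob up, and the job was handed in at about 37 s of the 112 s allowed. The hand-in gave no verdict.

I lowered each lid slowly until the wrist felt it touch (4–6 N), then released it. Wrist-camera readings after release, lid compared with bowl:

| Lid | Offset from bowl centre | Yaw, lid / bowl |
|---|---|---|
| Large round | 0.5 mm | not needed |
| Small round | about 1 mm | not needed |
| Oblong | about 1 mm | 10.2° / 9.9° |
| Square | about 1.3 mm | 10.5° / 10.4° |

- **Flatness:** each lid's apparent size matches its plate lying at rim height, so all four look flat.
- **Square lid:** I measured it three times because the offset was the largest. Fixed reference points agreed within 0.3 mm, so the offset is probably real. It is well inside the 4 mm play, so I left it rather than risk regripping.
- **Top camera:** at the end it agreed within about 2 mm for the small round and oblong lids. Its outline of the large round lid came out oversized, so that reading is not a usable check. The arm hid the square lid from it.
- **Flask and clamp screw:** between views before and after the square lid was placed, the flask's stopper and the screw moved no more than about 0.4 mm, so both count as unmoved. I did not re-measure the bowls' own positions after covering them.

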